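# Clear the bottle, set the device shell in the work holder and snap the arm over

### The job

The open device shell has to be clamped in the work holder, but the wash bottle was left standing in its way on the bed. Stand the bottle upright on the free bench to the right of the holder, push the shell over the bed until it sits fully home against both the back rail and the end stop, and only then push the thumb post of the drawn-back arm so that the arm snaps over and holds the shell there. Keep the bottle upright throughout and leave everything else where it is.

Things in the scene. Friction and masses are not known exactly. Their poses are not given: they have to be found in the camera images.
- holder: Fixed work holder: flat grey bed plate on feet, bed top 32 mm above the bench. Origin on the bench under the bed; x points away from the robot, y to the left (turned by its yaw), bed from x -100 to 100 and y -158 to 128 mm. Back rail on its far edge, end stop at its left, sprung arm at its right. The bench about x 0.46..0.56, y -0.38..-0.28 m (world, right of the holder) is free for the bottle.
- corner (a point): Inner corner of the two fixed edges, on the bed, at holder x = 85, y = 110 mm; axes as the holder's. From here the inner face of the back rail (13 mm thick, 14 mm high over the bed) runs 219 mm to the right (-y) and that of the end stop (14 mm thick, 14 mm high) 135 mm towards the robot (-x).
- shell: Open device half with bare circuit board, 147 x 90 mm, walls 13 mm high, 0.10 to 0.18 kg, loose and askew on the bed. Origin mid underside; x along its length to the right (holder -y), y towards the rail. Long sides 45 mm from the origin, left end 72, right end 74 mm. Home (touching rail and end stop, square): origin at holder (40, 37.5) mm. Slides at under 2 N; too wide to grasp, push its sides.
- wash_bottle: White wash bottle with pointed cap, closed; 44 mm diameter up to 96 mm, cap and nozzle 28 mm wide up to 134 mm; 0.08 to 0.15 kg. Stands upright on the bed between shell and back rail. Origin at the centre of its underside, z up.
- pivot (a point): Pivot axis of the curved arm at the right of the bed (holder x = 30, y = -130 mm), 12 mm above the bed. The hub is 25 mm in diameter and 23 mm high over the bed; its spring strut behind it, towards the rail, stands up to 31 mm over the bed.
- clip_arm (a joint): Curved steel arm, rad: 0 = drawn back, tip towards the robot, held there by its spring; grows as it turns clockwise (from above) over the bed. Over-centre spring: below 0.60 pushes back (about 4 N at the thumb post at 0, falling to none), past 0.60 it snaps over by itself. It bears on the near side of a shell that is home at about 1.20; empty, it stops at 1.28. Bar 9 mm wide, 9-15 mm over the bed.
- thumb_post (a point): Middle of the upright black thumb post on the arm: 14 mm diameter, from 20 to 42 mm above the bed (this point 32 mm above it), 113 mm from the pivot. Arm drawn back: at holder (-76, -168) mm, off the right edge of the bed; at 0.60 rad: (-79, -102) mm. So it is pushed nearly straight along the holder's +y, by 70 mm or more.
- tin: Bystander: round screw tin, 47 mm diameter, 23 mm high, on the bench at the right, towards the robot. Origin under its centre.
- brush: Bystander: black brush on the bench between robot and holder, at the left, 125 mm long, 22 mm high. Origin under its middle.
- torch: Bystander: torch standing on its head behind the holder, 43 mm diameter, 122 mm high. Origin under its centre.
- spool: Bystander: solder spool behind the holder at the left, 55 x 74 mm, 42 mm high. Origin under its centre.
Mind the look-alikes: they are no part of the job. What is shaped like the wash_bottle but turquoise is not meant.

How it is judged (in metres and radians):
On the way, in this order (a step that is already met when the one before it is completed fails the run):
1. the wash bottle stands upright and let go on the bench to the right of the holder (height (world z) of wash_bottle below 0.012 m and angle between wash_bottle's own z axis and vertical below 0.1 rad and y of wash_bottle in the frame of holder below -0.16 m and linear speed of wash_bottle below 0.02 m/s and contact force between the fingers and wash_bottle below 0.05 N), for 0.2 s.
2. the shell lies home against the back rail and the end stop (within 3.5 mm each, square to 2 degrees) while the arm is still drawn back (x of shell in the frame of holder between 0.0365 and 0.043 m and y of shell in the frame of holder between 0.034 and 0.041 m and angle between the y axis of shell and the x axis of holder, either way round below 0.035 rad and height (world z) of shell below 0.036 m and value of joint clip_arm below 0.3 rad), for 0.2 s.
At the end, for the whole second after the job is handed in: The arm has snapped over and bears on the shell (joint 1.14 to 1.25 rad); the shell rests flat on the bed, within 3.5 mm of home against the back rail and the end stop and square to them within 2 degrees; the bottle stands upright and at rest on the bench, to the right of the holder (x of shell in the frame of holder between 0.0365 and 0.043 m and y of shell in the frame of holder between 0.034 and 0.041 m and angle between the y axis of shell and the x axis of holder, either way round below 0.035 rad and height (world z) of shell below 0.036 m and height (world z) of wash_bottle below 0.012 m and angle between wash_bottle's own z axis and vertical below 0.1 rad and y of wash_bottle in the frame of holder below -0.16 m and linear speed of each of wash_bottle, shell below 0.02 m/s and value of joint clip_arm between 1.14 and 1.25 rad); the robot touches nothing.
It fails at once if the wash bottle is tipped more than 30 degrees (angle between wash_bottle's own z axis and vertical above 0.52 rad).
It fails at once if the tin, the brush, the torch or the solder spool is moved by more than 20 mm (distance of any of tin, brush, torch, spool from where it was at the start of the episode above 0.02 m).
It also fails if it takes over 70 s, if anything falls off the work surface, if the arm or the gripper's body presses on something with over 40 N, if the wrist force passes 120 N, or if a joint passes its speed limit or range.

### The arm

A 6-joint arm with a two-finger parallel gripper is mounted at the origin on the work surface; the furniture and walls round the work are solid. World frame = base frame: x ahead of the robot, y to its left, z up, the work surface at z = 0. Lengths are in mm, angles in degrees, forces in N, time in s.
With the tool pointing down it reaches from about 350 to 850 mm from the base axis. Payload 8.1 kg.
Tool frame: the origin (TCP) lies on the centre line of the jaws, within the pads' length; the fingertips stand 8 mm ahead of it and the grasp point (between the pads) lies 11 mm behind it; x points along the fingers, z is the direction in which the jaws open and shut, and the axes are right-handed (so a half turn about x gives the same grasp; the last joint's range is limited). The gripper opens to 85 mm and grips with 20 to 120 N. Pads are 22 mm wide; open, the fingers measure 114 mm over their backs; the gripper's body (76 mm by 85 mm) begins 54 mm behind the grasp point. The pads swing forward as they close: fully open they stand 13 mm farther back than shut.
Start: joints at [67.815, 7.471, 85.268, -0, 87.261, -4.893], TCP at [178.322, 572.893, 239.292] pointing down, gripper open.
Joint ranges: [-169.43, 169.43], [-51.17, 129.36], [1.28, 143.12], [-76.62, 256.62], [0, 156.53], [-152.29, 152.29]. Speed limits (degrees/s): [136.94, 136.94, 159.86, 180, 180, 180].

### API

Orientations are given as [roll, pitch, yaw] about the fixed x, y, z axes, in that order (R = Rz(yaw) Ry(pitch) Rx(roll)).
In Python, from bench import r, vision, order gives the robot as it stands. The module is installed in compiled form; this text tells all that it offers.
- The arm moves only by the shell command python3 -m jog 'ROWS' [FORCE]. ROWS is JSON, a list of rows, each a list of 3 entries, a list of its own where there are three numbers: the shift along the world's x, y, z in m, then the turn, a rotation vector about the world's x, y, z in rad, then the opening, from -1 (shut) to 1 (fully open). A call has 1 to 5 rows; each row is the pose to reach, as a shift and turn from the pose commanded when the call began; what a row does not reach only later rows make up. A row lasts 1/12 s, in which the tool goes at most 41.7 mm and 7.16 degrees, less where a joint would pass 70% of its speed; a pose out of reach is approached as far as the arm can. A call with a gripper value outside its range is refused whole. The fingers move at their own pace and stop on an object; FORCE is the grip in N (left out, the last holds). Time passes only in rows, so rows that repeat a pose let the fingers close. It gives the time, the measured TCP pose, the force and the opening at its end, in the units of the state.
- r.sense(): the state, without advancing time (a new reading comes with each control period).
- vision.snapshot(name): name is "scene" or "top"; returns the picture (480x640x3 uint8, red, green, blue); there is no depth.
- vision.camera_model(name): a dict with "fov_y" (degrees; the focal length in pixels is half the picture's height over the tangent of half this angle, whatever the lens; pixels are square), "cx", "cy" (the principal point, pixels), "world_to_cam" (4x4, takes a point from world to camera coordinates). Camera axes: x right, y down, z forward; pixel columns grow to the right and rows downward; lengths in mm; the calibration is good to about 2 mm. A picture is of the moment at which its call begins. camera_model takes no time and is no camera call.
- order.hand_in(): hands the job in, once; it reports no verdict.
The state is a dict: "time": time; "joint_pos": joint angles; "qd": joint speeds; "joint_efforts": joint torques, N m; "tool_pos": TCP position; "tcp_rot": TCP orientation; "ft_force": force on the tool from outside, world axes, zero at the start; "wrist_torque": the same for the moment, N m; "finger_gap": finger opening in mm.
Only numpy, scipy, OpenCV 4.12 (cv2) and the standard library are available. Lean on these libraries where they do the work, as an engineer would, in place of code of your own. Each camera call takes 0.05 s, during which the arm holds its last target.

## Working session

There is one attempt and no reset: what is moved stays moved. The work goes in short steps, Python scripts to look and compute and a shell command to move; the robot and the scene stay as the last step left them, time stands still between calls to the robot, and variables do not carry over. Pictures are saved under pics/ and viewed, and the job is handed in when it is done.

```bash
ls; mkdir -p pics
python3 - <<'E'
from bench import r,vision
import cv2
s=r.sense();print(s)
for n in("scene","top"):
    im=vision.snapshot(n);cv2.imwrite(f"pics/{n}0.png",im[:,:,::-1]);print(vision.camera_model(n))
E
```

```text
pics
{'time': 0.0, 'joint_pos': array([ 6.78131456e+01,  7.51668531e+00,  8.53301837e+01, -4.10642957e-04,
        8.72605604e+01, -4.89529770e+00]), 'qd': array([-0.02388727, -0.11451559,  0.0177291 , -0.03622844,  0.08925756,
        0.03247024]), 'joint_efforts': array([-1.21906094e-03, -5.69414985e+01, -5.00539076e+01, -3.14190293e-04,
        1.51241227e-02, -3.93845276e-07]), 'tool_pos': array([178.14031783, 572.38224892, 238.21929994]), 'tcp_rot': array([ 175.32344105,   89.89256983, -111.96809563]), 'ft_force': array([ 0.64482844,  1.18599137, -0.43560471]), 'wrist_torque': array([ 0.0138648 , -0.00065028,  0.00716608]), 'finger_gap': 85.52107224276128}
{'fov_y': 47.558240967399385, 'cx': 322.41188527848163, 'cy': 238.56969775367205, 'world_to_cam': array([[ 8.12938874e-01, -5.81748963e-01,  2.64297407e-02,
        -4.66843221e+02],
       [-2.19893389e-01, -3.48672056e-01, -9.11084351e-01,
         1.64890767e+02],
       [ 5.39237689e-01,  7.34844161e-01, -4.11371819e-01,
         9.10970055e+02],
       [ 0.00000000e+00,  0.00000000e+00,  0.00000000e+00,
         1.00000000e+00]])}
{'fov_y': 57.15747632556127, 'cx': 321.69520193803805, 'cy': 243.40496080511065, 'world_to_cam': array([[ 2.80170443e-02, -9.99496703e-01,  1.48790460e-02,
        -9.28055066e+01],
       [-9.96216131e-01, -2.91439699e-02, -8.18782577e-02,
         5.46854330e+02],
       [ 8.22706831e-02, -1.25287588e-02, -9.96531266e-01,
         9.20069799e+02],
       [ 0.00000000e+00,  0.00000000e+00,  0.00000000e+00,
         1.00000000e+00]])}
```

View pics/scene0.png

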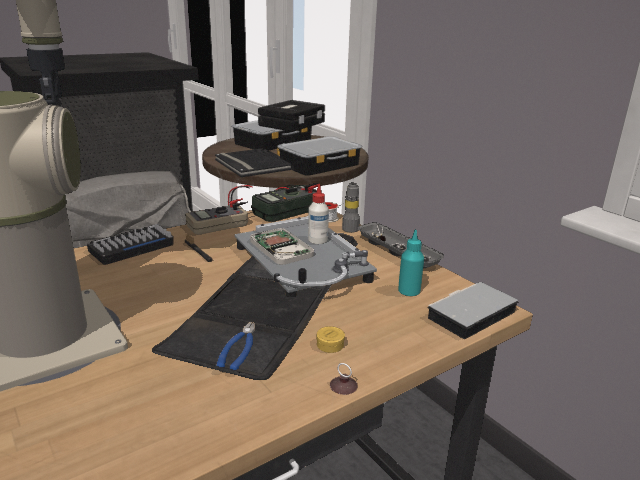

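View pics/top0.png

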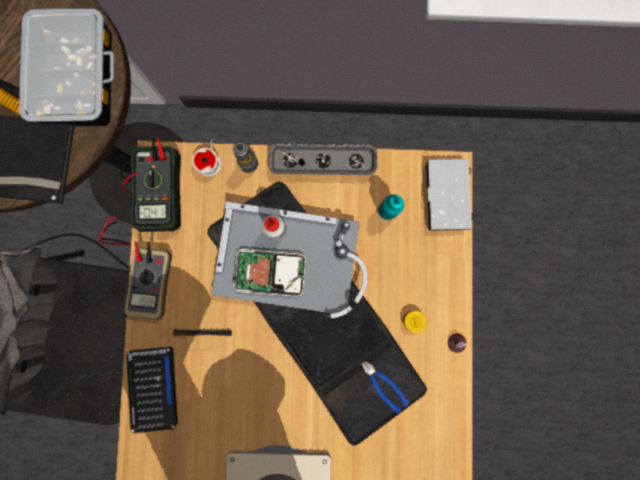

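The top view shows the holder at about (285,258), the white bottle with a red cap at (273,226), and the turquoise look-alike at (391,207). The tin is at (414,322), brush (202,332), torch (245,156) and spool (205,161). I'll enlarge both views next.

```bash
cat > h.py <<'E'
import numpy as np,cv2
from bench import r,vision
def cam(n):
    m=vision.camera_model(n);f=240/np.tan(np.radians(m['fov_y']/2));return f,m['cx'],m['cy'],np.array(m['world_to_cam'])
def ray(n,u,v):
    f,cx,cy,T=cam(n);R=T[:3,:3];d=R.T@np.array([(u-cx)/f,(v-cy)/f,1]);return -R.T@T[:3,3],d
def atz(n,u,v,z):
    c,d=ray(n,u,v);return c+d*(z-c[2])/d[2]
def tri(a,b):
    c1,d1=ray("top",*a);c2,d2=ray("scene",*b)
    A=np.stack([d1,-d2],1);s=np.linalg.lstsq(A,c2-c1,rcond=None)[0]
    p,q=c1+s[0]*d1,c2+s[1]*d2;return (p+q)/2,np.linalg.norm(p-q)
def proj(n,p):
    f,cx,cy,T=cam(n);q=T[:3,:3]@np.asarray(p,float)+T[:3,3];return cx+f*q[0]/q[2],cy+f*q[1]/q[2]
def crop(n,x0,y0,w,h,k,name,im=None):
    if im is None: im=vision.snapshot(n)
    c=cv2.resize(im[y0:y0+h,x0:x0+w],None,fx=k,fy=k,interpolation=cv2.INTER_CUBIC);cv2.imwrite("pics/"+name,c[:,:,::-1])
E
python3 - <<'E'
from h import *
crop("top",200,180,180,150,4,"t1.png",cv2.imread("pics/top0.png")[:,:,::-1])
crop("scene",220,175,180,130,4,"s1.png",cv2.imread("pics/scene0.png")[:,:,::-1])
E
```

```text
(no output)
```

View pics/t1.png

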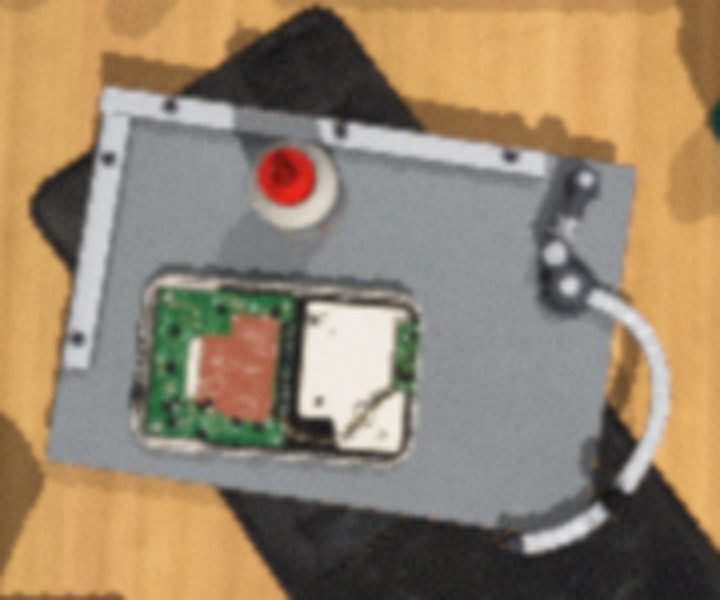

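View pics/s1.png

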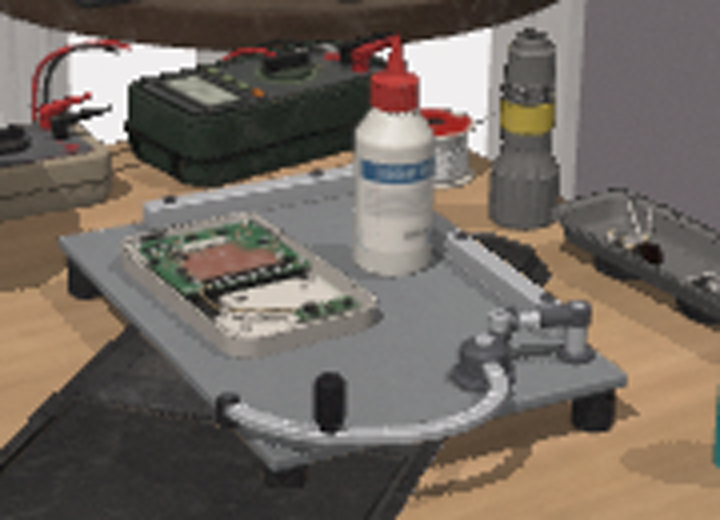

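```bash
cat >> h.py <<'E'
def T1(x,y): return 200+(x+.5)/4-.5,180+(y+.5)/4-.5
def S1(x,y): return 220+(x+.5)/4-.5,175+(y+.5)/4-.5
E
python3 - <<'E'
from h import *
from scipy.optimize import least_squares
# holder fit
def W(p,h,z):
    c,s=np.cos(p[2]),np.sin(p[2]);return np.array([p[0]+c*h[0]-s*h[1],p[1]+s*h[0]+c*h[1],z])
obs=[("top",T1(48,459),(-100,128),32),("top",T1(635,166),(100,-158),32),("scene",S1(62,238),(-100,128),32),("scene",S1(625,378),(100,-158),32),
("top",T1(102,88),(98,124),46),("top",T1(131,117),(85,110),46)]
def f(p): return np.concatenate([np.array(proj(n,W(p,h,z)))-uv for n,uv,h,z in obs])
s=least_squares(f,[500,-20,-0.1]);print(s.x,np.degrees(s.x[2]));print(f(s.x).reshape(-1,2))
p=s.x
for nm,h,z in [("corner",(85,110),32),("post",(-76,-168),64),("home",(40,37.5),45),("nr",(-100,-158),32),("pivot",(30,-130),55)]:
    w=W(p,h,z);a=proj("top",w);b=proj("scene",w)
    print(nm,w.round(1),((a[0]-200)*4,(a[1]-180)*4),((b[0]-220)*4,(b[1]-175)*4))
# bottle
print("nozzle",tri(T1(290,165),S1(396,38)))
print("post top",tri(T1(614,495),S1(331,376)))
for c in [(150,278),(420,300),(408,463),(133,445)]: print(atz("top",*T1(*c),45))
print("tin",atz("top",414,322,23))
E
```

```text
[ 5.17638688e+02  1.34946524e+01 -1.18594581e-01] -6.79496894668653
[[-1.05513386  0.61615198]
 [ 0.645921    0.13218751]
 [-1.31057259 -1.1318549 ]
 [ 1.00929612 -1.84707041]
 [ 1.51796614 -0.06141198]
 [-0.13822854 -0.26378157]]
corner [615.1 112.7  32. ] (np.float64(133.88130614348302), np.float64(118.67141116183234)) (np.float64(357.28634620775324), np.float64(189.86867264887815))
post [ 422.3 -144.3   64. ] (np.float64(613.5773285694961), np.float64(500.5918147915122)) (np.float64(327.62009497345366), np.float64(392.9473357111958))
home [561.8  46.   45. ] (np.float64(252.59124146170006), np.float64(219.47912513880863)) (np.float64(346.35355153922546), np.float64(226.4835337885994))
nr [ 399.6 -131.6   32. ] (np.float64(582.9754603715144), np.float64(539.98461611416)) (np.float64(271.2628075713478), np.float64(455.1509450842134))
pivot [ 532.  -119.1   55. ] (np.float64(568.0736411662388), np.float64(284.1807873821913)) (np.float64(482.64558494176526), np.float64(333.0586793332209))
nozzle (array([574.37702118,  17.56474368, 163.65354958]), np.float64(4.612888141154721))
post top (array([ 425.50718797, -142.52323218,   71.89134146]), np.float64(1.7820838111318817))
[530.38053479  98.91274277  45.        ]
[522.97197622 -41.90708044  45.        ]
[438.39480458 -38.33776318  45.        ]
[443.72731803 103.88943118  45.        ]
tin [ 388.15734465 -277.10500354   23.        ]
```

```bash
cat >> h.py <<'E'
from scipy.spatial.transform import Rotation as Rn
P=np.array([517.6,13.5,-0.1186])
def W(h,z=0,p=P):
    c,s=np.cos(p[2]),np.sin(p[2]);return np.array([p[0]+c*h[0]-s*h[1],p[1]+s*h[0]+c*h[1],z])
def H(w,p=P):
    c,s=np.cos(p[2]),np.sin(p[2]);a,b=w[0]-p[0],w[1]-p[1];return np.array([c*a+s*b,-s*a+c*b])
def st():
    s=r.sense();R=Rn.from_euler('xyz',s['tcp_rot'],degrees=True).as_matrix()
    print("t",round(s['time'],2),"tcp",s['tool_pos'].round(1),"holder",H(s['tool_pos']).round(1),"x",R[:,0].round(3),"jaw",R[:,2].round(3),"jawyaw",np.degrees(np.arctan2(R[1,2],R[0,2])).round(1),"F",s['ft_force'].round(1),"gap",s['finger_gap'].round(1),"J",s['joint_pos'].round(0))
E
python3 - <<'E'
from h import *
st()
for z in(90,32):
  for c in [(-100,128),(100,-158)]: pass
print("turq",atz("top",391,207,100),"torch",atz("top",243,152,110),"spool",atz("top",205,161,42),"brush",atz("top",202,332,15))
print("cap",atz("top",*T1(286,178),147),"body shoulder",atz("top",*T1(296,186),120))
for z in (300,500): print("shelf edge",z,atz("top",130,60,z),atz("top",100,170,z))
print("bench right edge",atz("top",473,240,0))
c=[H(atz("top",*T1(*c),45)) for c in [(150,278),(420,300),(408,463),(133,445)]];print(np.round(c,1))
im=cv2.imread("pics/top0.png")[:,:,::-1];crop("top",255,205,45,40,14,"b.png",im)
E
```

```text
Traceback (most recent call last):
  File "h.py", line 28, in st
    print("t",round(s['time'],2),"tcp",s['tool_pos'].round(1),"holder",H(s['tool_pos']).round(1),"x",R[:,0].round(3),"jaw",R[:,2].round(3),"jawyaw",np.degrees(np.arctan2(R[1,2],R[0,2])).round(1),"F",s['ft_force'].round(1),"gap",s['finger_gap'].round(1),"J",s['joint_pos'].round(0))
                                                                                                                                                                                                                                    ^^^^^^^^^^^^^^^^^^^^^
AttributeError: 'float' object has no attribute 'round'
```

```bash
sed -i "s/s\['finger_gap'\].round(1)/round(s['finger_gap'],1)/" h.py
python3 - <<'E'
from h import *
st()
print("turq",atz("top",391,207,100),"torch",atz("top",243,152,110),"spool",atz("top",205,161,42),"brush",atz("top",202,332,15))
print("cap",atz("top",*T1(286,178),147),"body shoulder",atz("top",*T1(296,186),120))
for z in (300,500): print("shelf edge",z,atz("top",130,60,z),atz("top",100,170,z))
print("bench right edge",atz("top",473,240,0))
c=[H(atz("top",*T1(*c),45)) for c in [(150,278),(420,300),(408,463),(133,445)]];print(np.round(c,1))
im=cv2.imread("pics/top0.png")[:,:,::-1];crop("top",255,205,45,40,14,"b.png",im)
E
```

```text
t 0.1 tcp [178.1 572.4 238.3] holder [-403.2  514.9] x [-0.001 -0.002 -1.   ] jaw [ 0.297  0.955 -0.002] jawyaw 72.7 F [ 0.2 -0.5  0.1] gap 85.2 J [68.  8. 85.  0. 87. -5.]
turq [ 619.39622855 -211.55769963  100.        ] torch [718.29563482  84.12571206 110.        ] spool [715.87004827 175.59150333  42.        ] brush [354.54942907 170.68081542  15.        ]
cap [572.3145862   19.59460647 147.        ] body shoulder [571.91678534  17.46032602 120.        ]
shelf edge 300 [803.43065297 232.02280152 300.        ] [628.45005489 266.27341594 300.        ]
shelf edge 500 [703.3634307  142.33917588 500.        ] [581.16456757 166.25832    500.        ]
bench right edge [ 568.49217017 -410.88667552    0.        ]
[[  2.6  86.3]
 [ 11.9 -54.4]
 [-72.5 -60.8]
 [-84.   81. ]]
```

View pics/b.png

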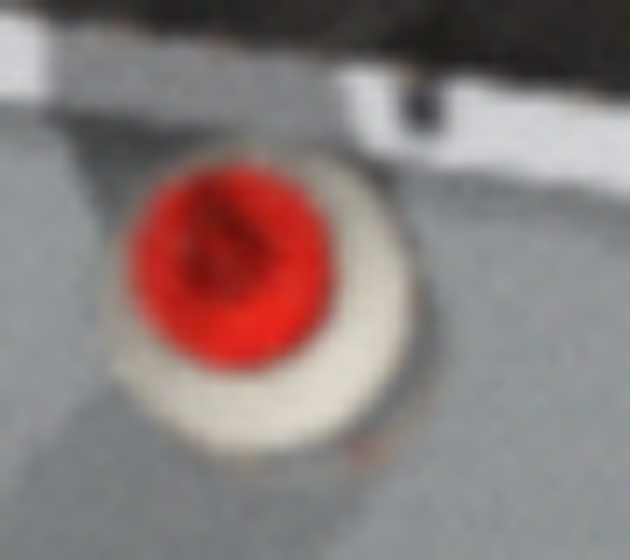

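The top crop shows the white bottle with its red cap at about (271.6,224) px. That matches the description, so it is the one to grasp, and the turquoise bottle at (391,207) is excluded. Next I move over towards it.

```bash
python3 -m jog '[[[0.02,-0.028,0],[0,0,0.036],1],[[0.043,-0.06,0],[0,0,0.072],1],[[0.066,-0.092,0],[0,0,0.108],1],[[0.089,-0.124,0],[0,0,0.144],1],[[0.112,-0.156,0],[0,0,0.183],1]]' 30
python3 -m jog '[[[0.023,-0.032,0],[0,0,0],1],[[0.046,-0.064,0],[0,0,0],1],[[0.069,-0.096,0],[0,0,0],1],[[0.092,-0.128,0],[0,0,0],1],[[0.115,-0.16,0],[0,0,0],1]]'
python3 -c "
from h import *
st()"
```

```text
time: 0.52
tool_pos: [290.7, 415.2, 238.7]
tcp_rot: [152.0, 90.0, -124.6]
ft_force: [0.1, -0.2, 0.1]
finger_gap: 85.3
time: 0.93
tool_pos: [405.8, 255.1, 239.1]
tcp_rot: [128.3, 90.0, -148.5]
ft_force: [0.8, -0.3, 0.1]
finger_gap: 85.5
t 0.93 tcp [405.8 255.1 239.1] holder [-139.6  226.7] x [-0. -0. -1.] jaw [ 0.118  0.993 -0.   ] jawyaw 83.2 F [ 0.8 -0.3  0.1] gap 85.5 J [ 26. -12. 104.  -0.  88. -57.]
```

```bash
python3 -m jog '[[[0.021,-0.03,0],[0,0,0],1],[[0.042,-0.06,0],[0,0,0],1],[[0.063,-0.09,0],[0,0,0],1],[[0.084,-0.12,0],[0,0,0],1],[[0.105,-0.15,0],[0,0,0],1]]'
python3 -m jog '[[[0.02,-0.03,0],[0,0,0],1],[[0.04,-0.058,0],[0,0,0],1],[[0.055,-0.08,0],[0,0,0],1],[[0.062,-0.087,0],[0,0,0],1],[[0.062,-0.087,0],[0,0,0],1]]'
python3 -c "
from h import *
st()
crop('top',200,130,200,160,4,'t2.png');crop('scene',220,120,180,140,4,'s2.png')"
```

```text
time: 1.35
tool_pos: [510.8, 105.1, 239.0]
tcp_rot: [93.0, 90.0, 176.1]
ft_force: [0.6, 0.8, 0.1]
finger_gap: 85.3
time: 1.77
tool_pos: [572.9, 17.9, 238.5]
tcp_rot: [108.5, 89.9, -168.5]
ft_force: [0.4, -0.0, 0.2]
finger_gap: 85.3
t 1.77 tcp [572.9  17.9 238.5] holder [54.4 10.9] x [-0.001 -0.    -1.   ] jaw [ 0.121  0.993 -0.   ] jawyaw 83.0 F [ 0.4 -0.   0.2] gap 85.3 J [ -3.   3.  90.  -0.  87. -86.]
```

View pics/s2.png

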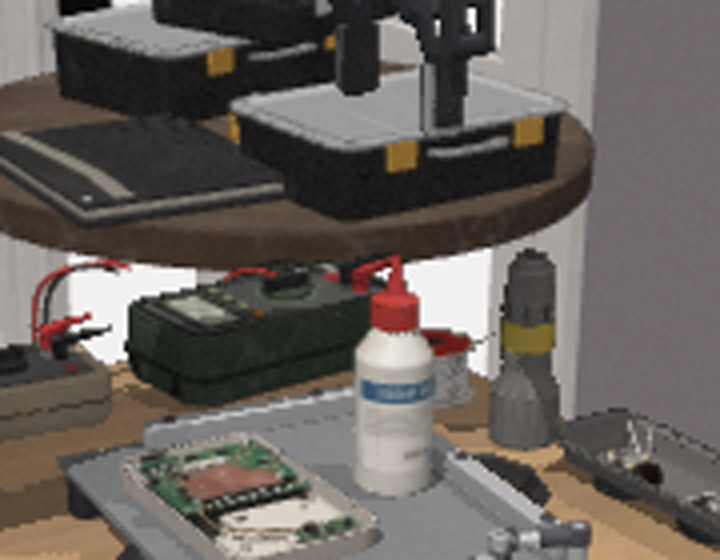

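View pics/t2.png

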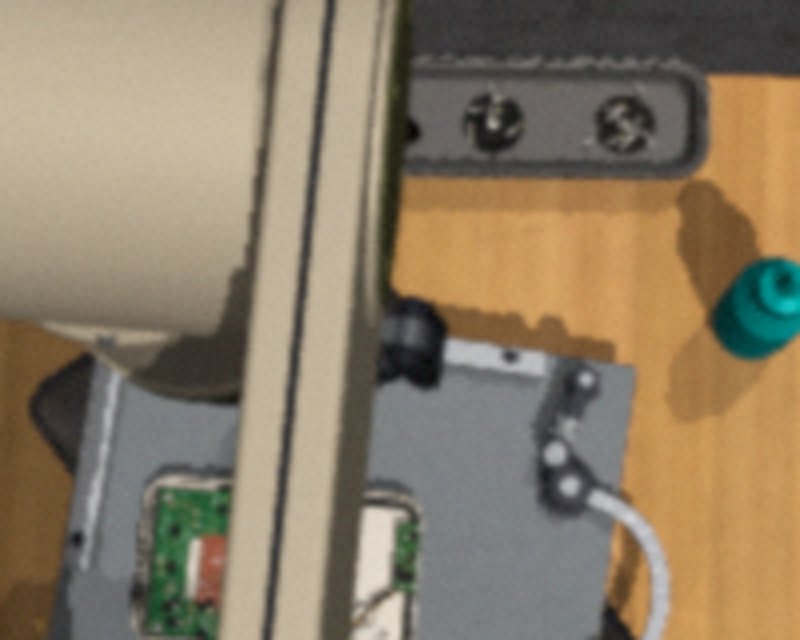

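The open fingers are seen in the scene crop at x about 355 and 445, straddling the nozzle at about (396,262). I descend now and close on the cap.

```bash
python3 -c "
from h import *
for p in [(572.9,17.9,166)]:
  b=proj('scene',p);print((b[0]-220)*4,(b[1]-120)*4)"
python3 -m jog '[[[0,0,-0.025],[0,0,0],1],[[0,0,-0.05],[0,0,0],1],[[0,0,-0.075],[0,0,0],1],[[0,0,-0.098],[0,0,0],1],[[0,0,-0.106],[0,0,0],1]]' 30
python3 -m jog '[[[0,0,0],[0,0,0],0.2],[[0,0,0],[0,0,0],-0.2],[[0,0,0],[0,0,0],-0.4],[[0,0,0],[0,0,0],-0.6],[[0,0,0],[0,0,0],-0.8]]' 30
python3 -m jog '[[[0,0,0],[0,0,0],-0.8],[[0,0,0],[0,0,0],-0.8],[[0,0,0],[0,0,0],-0.8],[[0,0,0],[0,0,0],-0.8],[[0,0,0],[0,0,0],-0.8]]' 30
python3 -c "
from h import *
st()
crop('scene',220,120,180,140,4,'s3.png')"
```

```text
396.2982845592969 252.49158340345934
time: 2.28
tool_pos: [569.2, 21.7, 129.2]
tcp_rot: [90.3, 89.7, 173.6]
ft_force: [-0.6, 0.4, -1.3]
finger_gap: 85.4
time: 2.7
tool_pos: [574.0, 19.7, 136.1]
tcp_rot: [-90.5, 89.7, -7.3]
ft_force: [-2.0, 5.1, 14.8]
finger_gap: 25.7
time: 3.12
tool_pos: [574.3, 19.9, 136.1]
tcp_rot: [-82.0, 89.7, 1.2]
ft_force: [0.5, 0.4, 6.8]
finger_gap: 25.0
t 3.12 tcp [574.3  19.9 136.1] holder [55.5 13.1] x [ 0.005  0.    -1.   ] jaw [0.119 0.993 0.001] jawyaw 83.2 F [0.5 0.4 6.8] gap 25.0 J [ -3.   7.  96.   0.  76. -86.]
```

View pics/s3.png

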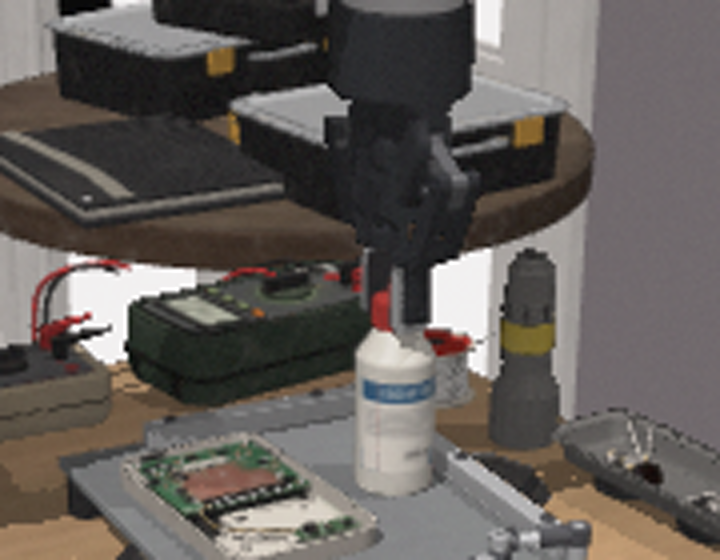

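The fingers hold the red cap at a gap of 25 mm, and the bottle is still upright. I lift it a bit and then carry it to the right.

```bash
python3 -m jog '[[[0,0,0.008],[0,0,0],-0.8],[[0,0,0.024],[0,0,0],-0.8],[[0,0,0.044],[0,0,0],-0.8],[[0,0,0.062],[0,0,0],-0.8],[[0,0,0.075],[0,0,0],-0.8]]' 40
python3 -m jog '[[[-0.004,-0.01,0],[0,0,0],-0.8],[[-0.010,-0.035,0],[0,0,0],-0.8],[[-0.016,-0.065,0],[0,0,0],-0.8],[[-0.022,-0.095,0],[0,0,0],-0.8],[[-0.026,-0.125,0],[0,0,0],-0.8]]'
python3 -c "
from h import *
st()
crop('scene',240,100,180,150,4,'s4.png')"
```

```text
time: 3.58
tool_pos: [573.0, 19.8, 211.1]
tcp_rot: [-87.8, 89.9, -4.7]
ft_force: [0.5, -0.4, -0.4]
finger_gap: 25.1
time: 4.0
tool_pos: [544.9, -106.6, 207.3]
tcp_rot: [94.0, 89.9, 177.2]
ft_force: [0.1, -0.2, -0.9]
finger_gap: 25.2
t 4.0 tcp [ 544.9 -106.6  207.3] holder [  41.3 -116.1] x [-0.002  0.    -1.   ] jaw [ 0.118  0.993 -0.   ] jawyaw 83.2 F [ 0.1 -0.2 -0.9] gap 25.2 J [ -16.    2.   95.   -0.   84. -100.]
```

View pics/s4.png

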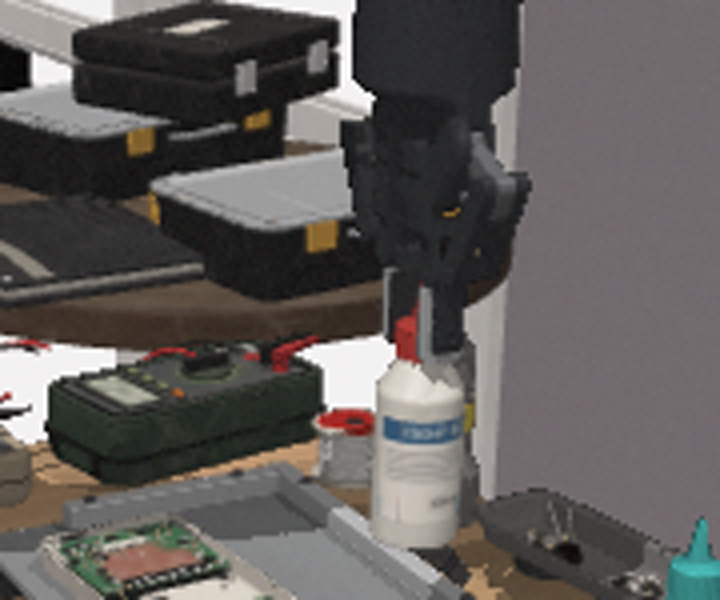

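```bash
python3 -m jog '[[[-0.004,-0.03,0],[0,0,0],-0.8],[[-0.009,-0.06,0],[0,0,0],-0.8],[[-0.014,-0.09,0],[0,0,0],-0.8],[[-0.018,-0.12,0],[0,0,0],-0.8],[[-0.022,-0.15,0],[0,0,0],-0.8]]'
python3 -m jog '[[[-0.004,-0.03,0],[0,0,0],-0.8],[[-0.008,-0.055,0],[0,0,0],-0.8],[[-0.012,-0.070,0],[0,0,0],-0.8],[[-0.012,-0.076,0],[0,0,0],-0.8],[[-0.012,-0.076,0],[0,0,0],-0.8]]'
python3 -m jog '[[[0,0,-0.02],[0,0,0],-0.8],[[0,0,-0.045],[0,0,0],-0.8],[[0,0,-0.07],[0,0,0],-0.8],[[0,0,-0.085],[0,0,0],-0.8],[[0,0,-0.093],[0,0,0],-0.8]]'
python3 -m jog '[[[0,0,0],[0,0,0],-0.8],[[0,0,-0.001],[0,0,0],-0.8],[[0,0,-0.003],[0,0,0],-0.8],[[0,0,-0.004],[0,0,0],-0.8],[[0,0,-0.004],[0,0,0],-0.8]]'
python3 -c "
from h import *
st()
crop('scene',300,150,180,150,4,'s5.png')"
```

```text
time: 4.47
tool_pos: [523.0, -256.7, 207.3]
tcp_rot: [73.9, 89.9, 157.1]
ft_force: [-0.1, -0.1, -0.1]
finger_gap: 24.9
time: 4.88
tool_pos: [511.6, -331.9, 207.6]
tcp_rot: [55.1, 89.9, 138.2]
ft_force: [0.0, -0.2, -0.3]
finger_gap: 25.1
time: 5.3
tool_pos: [511.3, -328.1, 112.0]
tcp_rot: [52.8, 89.7, 136.1]
ft_force: [-0.9, 0.9, -2.1]
finger_gap: 24.7
time: 5.72
tool_pos: [512.9, -331.4, 112.4]
tcp_rot: [-119.6, 89.9, -36.4]
ft_force: [-0.3, -0.8, -0.9]
finger_gap: 24.8
t 5.72 tcp [ 512.9 -331.4  112.4] holder [  36.2 -343.1] x [ 0.001 -0.001 -1.   ] jaw [ 0.118  0.993 -0.001] jawyaw 83.2 F [-0.3 -0.8 -0.9] gap 24.8 J [ -38.   14.   91.    0.   74. -121.]
```

View pics/s5.png

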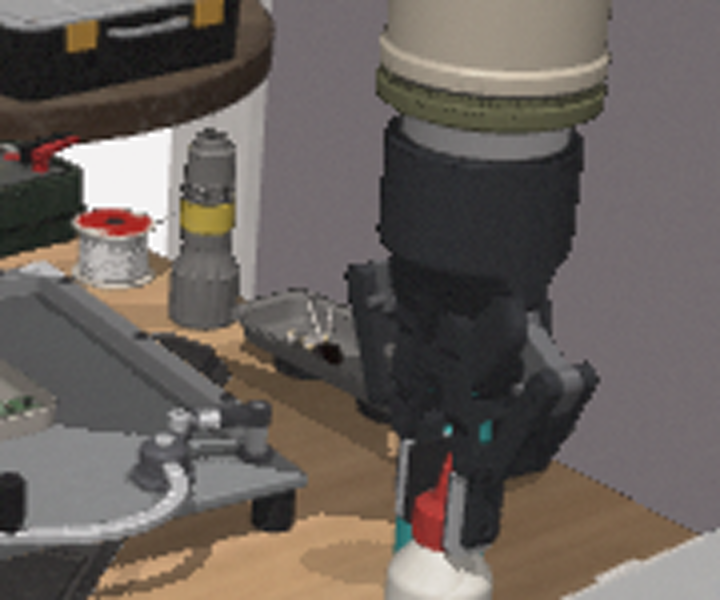

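The bottle is not down yet, so I lower it in small steps.

```bash
python3 -m jog '[[[0,0,-0.002],[0,0,0],-0.8],[[0,0,-0.004],[0,0,0],-0.8],[[0,0,-0.006],[0,0,0],-0.8],[[0,0,-0.006],[0,0,0],-0.8],[[0,0,-0.006],[0,0,0],-0.8]]'
python3 -m jog '[[[0,0,-0.001],[0,0,0],-0.8],[[0,0,-0.002],[0,0,0],-0.8],[[0,0,-0.003],[0,0,0],-0.8],[[0,0,-0.003],[0,0,0],-0.8],[[0,0,-0.003],[0,0,0],-0.8]]'
```

```text
time: 6.18
tool_pos: [512.1, -331.0, 104.9]
tcp_rot: [61.4, 90.0, 144.6]
ft_force: [0.5, 0.6, -0.7]
finger_gap: 25.2
time: 6.6
tool_pos: [513.3, -331.5, 104.4]
tcp_rot: [-110.5, 89.9, -27.3]
ft_force: [-2.7, 2.9, 9.8]
finger_gap: 25.4
```

Contact shows as 9.8 N at z 104. I ease off 2 mm, open, and rise.

```bash
python3 -m jog '[[[0,0,0.001],[0,0,0],-0.8],[[0,0,0.002],[0,0,0],-0.6],[[0,0,0.002],[0,0,0],-0.4],[[0,0,0.002],[0,0,0],-0.2],[[0,0,0.002],[0,0,0],0.1]]'
python3 -m jog '[[[0,0,0],[0,0,0],0.5],[[0,0,0],[0,0,0],1],[[0,0,0],[0,0,0],1],[[0,0,0],[0,0,0],1],[[0,0,0.01],[0,0,0],1]]'
python3 -m jog '[[[0,0,0.025],[0,0,0],1],[[0,0,0.055],[0,0,0],1],[[0,0,0.085],[0,0,0],1],[[0,0,0.105],[0,0,0],1],[[0,0,0.11],[0,0,0],1]]'
python3 -c "
from h import *
st()
crop('scene',300,170,180,150,4,'s6.png');crop('top',200,150,240,180,3,'t6.png')"
```

```text
time: 7.02
tool_pos: [512.2, -331.1, 104.1]
tcp_rot: [64.7, 90.0, 147.9]
ft_force: [-0.1, -0.3, -0.4]
finger_gap: 44.9
time: 7.43
tool_pos: [511.1, -330.2, 112.2]
tcp_rot: [59.4, 89.8, 142.6]
ft_force: [-0.7, 0.5, -0.5]
finger_gap: 85.3
time: 7.85
tool_pos: [514.2, -332.5, 230.6]
tcp_rot: [-120.7, 89.5, -37.5]
ft_force: [-0.1, -0.1, 0.9]
finger_gap: 85.3
t 7.85 tcp [ 514.2 -332.5  230.6] holder [  37.6 -344. ] x [ 0.007 -0.005 -1.   ] jaw [ 0.118  0.993 -0.004] jawyaw 83.2 F [-0.1 -0.1  0.9] gap 85.3 J [ -38.    9.   84.    0.   86. -121.]
```

View pics/s6.png

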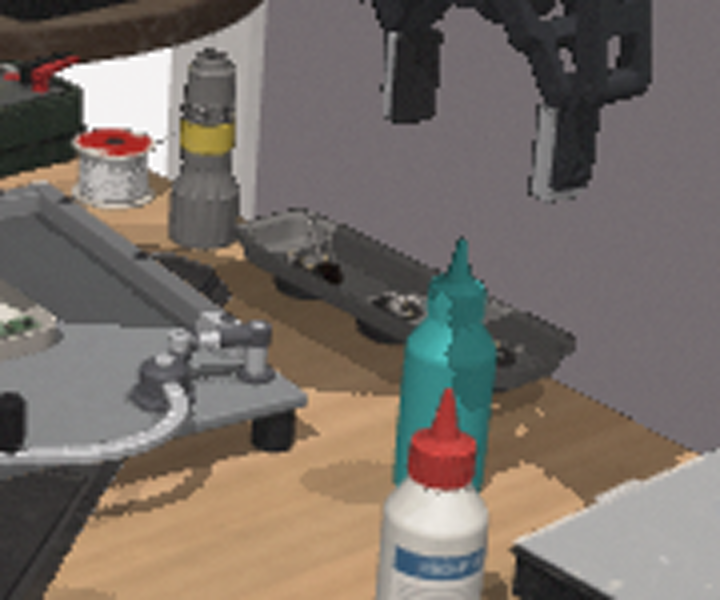

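View pics/t6.png

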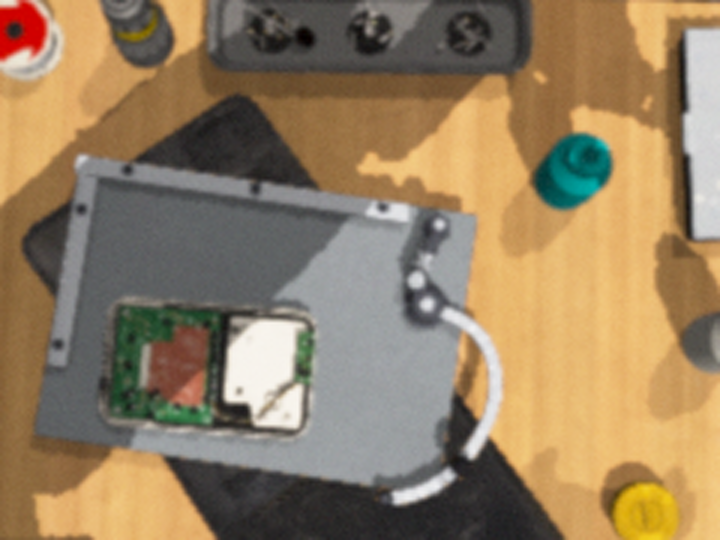

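The top crop shows the white bottle standing on the bench at about (710,342) in the crop, with nothing else moved. The shell is untouched. Next I work out its pose and the push path.

```bash
python3 - <<'E'
from h import *
def T6(x,y): return 200+(x+.5)/3-.5,150+(y+.5)/3-.5
for nm,c,z in [("farL",(118,300),45),("farR",(312,316),45),("nearR",(302,434),45),("nearL",(103,420),45),("leftmid",(109,360),45),("rightmid",(314,375),45),("farmid",(215,305),45),("nearmid",(200,430),45),("armtip",(388,497),44),("botcap",(710,342),90),("tin",(645,515),23)]:
    w=atz("top",*T6(*c),z);print(nm,w.round(1),H(w).round(1))
print(W((-125,13)),W((-92,13)))
E
python3 -m jog '[[[-0.008,0.028,0],[0,0,0],1],[[-0.02,0.063,0],[0,0,0],0.5],[[-0.031,0.098,0],[0,0,0],0.3],[[-0.042,0.133,0],[0,0,0],0.18],[[-0.053,0.168,0],[0,0,0],0.18]]'
python3 -m jog '[[[-0.011,0.035,0],[0,0,0],0.18],[[-0.022,0.07,0],[0,0,0],0.18],[[-0.033,0.105,0],[0,0,0],0.18],[[-0.044,0.14,0],[0,0,0],0.18],[[-0.055,0.175,0],[0,0,0],0.18]]'
```

```text
farL [529.4  95.   45. ] [ 2.  82.3]
farR [522.1 -39.9  45. ] [ 10.8 -52.5]
nearR [440.5 -35.6  45. ] [-70.8 -57.9]
nearL [446.3 101.7  45. ] [-81.3  79.1]
leftmid [487.6  99.4  45. ] [-39.9  81.7]
rightmid [481.3 -42.6  45. ] [-29.4 -60. ]
farmid [527.8  27.6  45. ] [ 8.5 15.2]
nearmid [441.3  34.7  45. ] [-78.3  12. ]
armtip [399.  -96.1  44. ] [-104.8 -122.9]
botcap [ 510.  -305.3   90. ] [  30.2 -317.5]
tin [ 389.6 -278.5   23. ] [ -92.6 -305.1]
[395.01628057  41.19894817   0.        ] [427.78446414  37.29431695   0.        ]
time: 8.37
tool_pos: [457.4, -161.3, 221.8]
tcp_rot: [70.6, 89.8, 153.8]
ft_force: [0.3, 0.7, 0.5]
finger_gap: 50.3
time: 8.78
tool_pos: [402.4, 13.4, 222.2]
tcp_rot: [90.4, 89.8, 173.6]
ft_force: [0.2, 1.2, 0.8]
finger_gap: 50.1
```

```bash
python3 -m jog '[[[-0.003,0.012,0],[0,0,0],0.18],[[-0.007,0.027,-0.01],[0,0,0],0.18],[[-0.007,0.027,-0.04],[0,0,0],0.18],[[-0.007,0.027,-0.07],[0,0,0],0.18],[[-0.007,0.027,-0.1],[0,0,0],0.18]]'
python3 -m jog '[[[0,0,-0.025],[0,0,0],0.18],[[0,0,-0.045],[0,0,0],0.18],[[0,0,-0.06],[0,0,0],0.18],[[0,0,-0.07],[0,0,0],0.18],[[0,0,-0.073],[0,0,0],0.18]]'
python3 -m jog '[[[0,0,0],[0,0,0],0.18],[[0,0,0],[0,0,0],0.18]]'
python3 -c "
from h import *
st()
crop('scene',220,175,150,120,5,'s7.png');crop('top',200,180,180,150,4,'t7.png')"
```

```text
time: 9.2
tool_pos: [396.2, 39.4, 121.7]
tcp_rot: [95.5, 89.9, 178.8]
ft_force: [-0.3, -0.3, 0.0]
finger_gap: 50.3
time: 9.62
tool_pos: [394.6, 39.0, 48.2]
tcp_rot: [95.2, 89.7, 178.4]
ft_force: [-0.2, 0.3, 0.5]
finger_gap: 50.3
time: 9.78
tool_pos: [397.5, 38.9, 51.6]
tcp_rot: [-94.8, 90.0, -11.6]
ft_force: [0.7, -0.2, -0.2]
finger_gap: 50.1
t 9.78 tcp [397.5  38.9  51.6] holder [-122.3   11. ] x [ 0. -0. -1.] jaw [ 0.119  0.993 -0.   ] jawyaw 83.2 F [ 0.7 -0.2 -0.2] gap 50.1 J [ -2. -15. 127.  -0.  68. -85.]
```

View pics/s7.png

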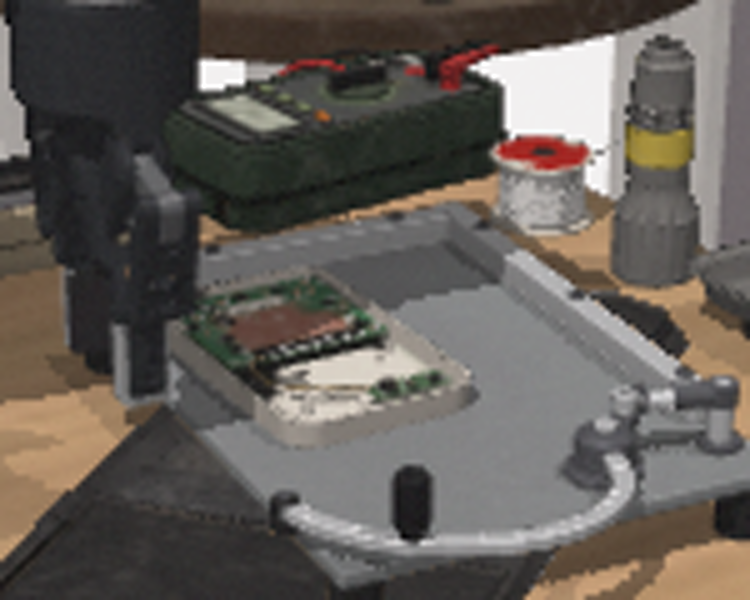

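View pics/t7.png

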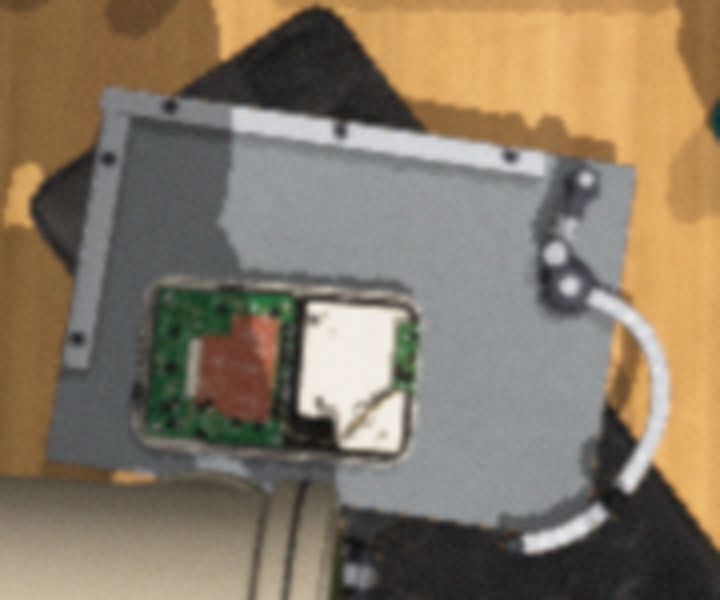

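Run:
```python
from h import *
for d in(25,40):
  for z in (40,44,48,52):
    for x in (-111,-133):
      b=proj('scene',W((-122.3+122+x,11-d),z));print(d,x,z,((b[0]-220)*5),((b[1]-175)*5))
```

```text
25 -111 40 163.59045231613294 402.39019357220354
25 -133 40 113.32452832518584 412.6763236183277
25 -111 44 163.33575718805847 393.65943730083444
25 -133 44 112.99312338467246 403.8832625847297
25 -111 48 163.0803131545683 384.9030091184811
25 -133 48 112.66073531404402 395.0641164750009
25 -111 52 162.82411690767717 376.1207956299204
25 -133 52 112.32735973204186 386.2187690425985
40 -111 40 177.5660114783888 416.9883528117714
40 -133 40 126.88184285569747 427.5165625872131
40 -111 44 177.32931967408632 408.1855523281172
40 -133 44 126.56714600194675 418.6504982935864
40 -111 48 177.0919244205841 399.35658987837985
40 -133 48 126.25150545868166 409.75784710590716
40 -111 52 176.85382257723333 390.5013486587519
40 -133 52 125.93491697472899 400.8384892543977
```

The fingertip's lower edge at about (118,400) in the scene crop works out to z ≈ 45.5 with the TCP at 51.6. Lowering by 8 mm puts the tips at about 37, which is mid-wall. Then I push.

```bash
python3 -m jog '[[[0,0,-0.004],[0,0,0],0.18],[[0,0,-0.008],[0,0,0],0.18],[[0,0,-0.008],[0,0,0],0.18],[[0,0,-0.008],[0,0,0],0.18]]'
python3 -m jog '[[[0.006,-0.001,0],[0,0,0],0.18],[[0.013,-0.0015,0],[0,0,0],0.18],[[0.020,-0.0024,0],[0,0,0],0.18],[[0.027,-0.0032,0],[0,0,0],0.18],[[0.034,-0.004,0],[0,0,0],0.18]]'
python3 -m jog '[[[0.006,-0.001,0],[0,0,0],0.18],[[0.012,-0.0015,0],[0,0,0],0.18],[[0.018,-0.0021,0],[0,0,0],0.18],[[0.024,-0.0028,0],[0,0,0],0.18],[[0.030,-0.0036,0],[0,0,0],0.18]]'
python3 -c "
from h import *
st()
crop('scene',220,175,150,120,5,'s8.png');crop('top',200,180,180,150,4,'t8.png')"
```

```text
time: 10.22
tool_pos: [397.1, 38.9, 43.1]
tcp_rot: [98.1, 90.0, -178.7]
ft_force: [-0.1, 0.0, 1.0]
finger_gap: 50.1
time: 10.63
tool_pos: [432.1, 34.8, 43.3]
tcp_rot: [77.5, 90.0, 160.7]
ft_force: [-2.1, 1.7, 1.8]
finger_gap: 50.5
time: 11.05
tool_pos: [461.8, 31.2, 43.2]
tcp_rot: [108.8, 90.0, -168.0]
ft_force: [-1.8, -0.4, 1.7]
finger_gap: 50.5
t 11.05 tcp [461.8  31.2  43.2] holder [-57.5  11. ] x [-0. -0. -1.] jaw [ 0.119  0.993 -0.   ] jawyaw 83.2 F [-1.8 -0.4  1.7] gap 50.5 J [ -2.  -3. 117.  -0.  65. -86.]
```

View pics/s8.png

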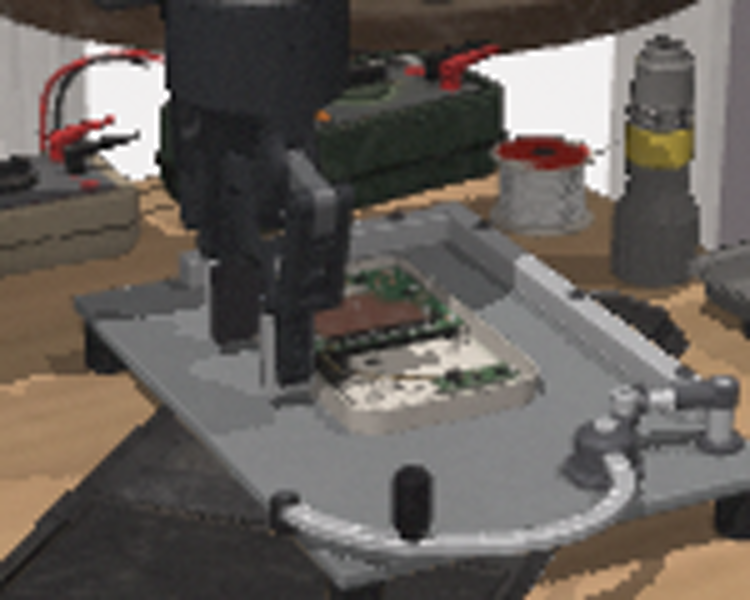

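View pics/t8.png

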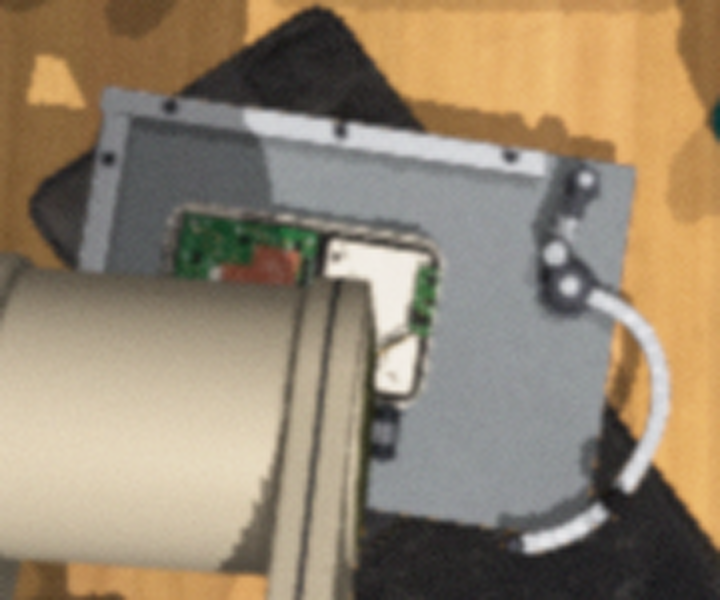

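The shell follows and has squared up against the two fingers. I push on towards the rail, slowing near contact.

```bash
python3 -m jog '[[[0.007,-0.001,0],[0,0,0],0.18],[[0.014,-0.0016,0],[0,0,0],0.18],[[0.021,-0.0025,0],[0,0,0],0.18],[[0.028,-0.0033,0],[0,0,0],0.18],[[0.034,-0.004,0],[0,0,0],0.18]]'
python3 -m jog '[[[0.002,0,0],[0,0,0],0.18],[[0.004,-0.0005,0],[0,0,0],0.18],[[0.005,-0.0006,0],[0,0,0],0.18],[[0.006,-0.0007,0],[0,0,0],0.18]]'
python3 -m jog '[[[0.001,0,0],[0,0,0],0.18],[[0.002,0,0],[0,0,0],0.18],[[0.003,0,0],[0,0,0],0.18]]'
python3 -c "
from h import *
st()
crop('scene',220,175,150,120,5,'s9.png')"
```

```text
time: 11.57
tool_pos: [496.3, 27.2, 43.3]
tcp_rot: [-89.4, 90.0, -6.2]
ft_force: [-0.3, 0.6, -1.4]
finger_gap: 50.6
time: 11.9
tool_pos: [501.1, 26.6, 43.3]
tcp_rot: [95.9, 90.0, 179.1]
ft_force: [-2.4, 1.0, 2.2]
finger_gap: 50.5
time: 12.15
tool_pos: [503.2, 26.6, 43.1]
tcp_rot: [99.9, 89.9, -176.9]
ft_force: [-11.3, -0.7, 9.4]
finger_gap: 50.3
t 12.15 tcp [503.2  26.6  43.1] holder [-15.9  11.3] x [-0.003 -0.    -1.   ] jaw [ 0.118  0.993 -0.   ] jawyaw 83.2 F [-11.3  -0.7   9.4] gap 50.3 J [ -3.   4. 111.  -0.  66. -86.]
```

View pics/s9.png

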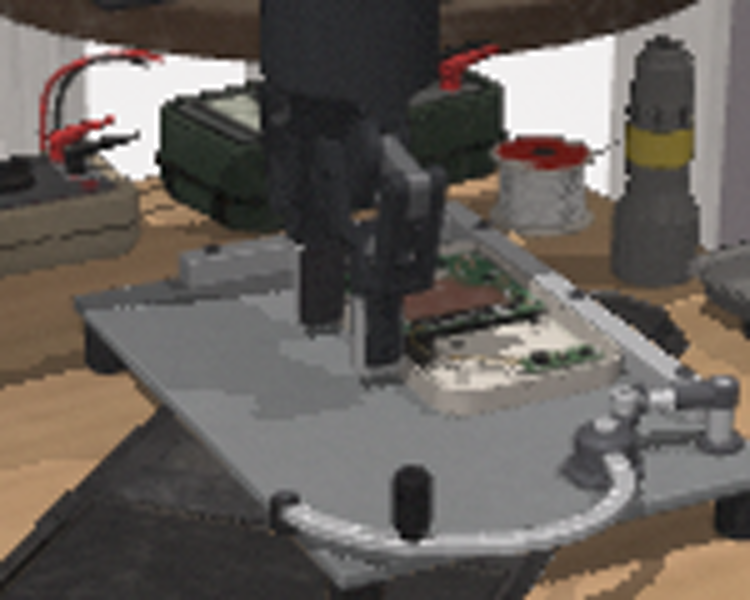

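Contact with the rail: 11 N at TCP holder x −15.9, where −16 was expected. I back off, lift and look.

```bash
python3 -m jog '[[[-0.01,0.001,0],[0,0,0],0.18],[[-0.025,0.003,0],[0,0,0],0.18],[[-0.04,0.0045,0.01],[0,0,0],0.18],[[-0.05,0.006,0.04],[0,0,0],0.18],[[-0.06,0.007,0.07],[0,0,0],0.18]]'
python3 -m jog '[[[-0.02,-0.02,0.02],[0,0,-0.12],0.0],[[-0.02,-0.05,0.02],[0,0,-0.24],0.0],[[-0.02,-0.08,0.02],[0,0,-0.36],0.0],[[-0.02,-0.11,0.02],[0,0,-0.48],0],[[-0.02,-0.13,0.02],[0,0,-0.6],0]]'
python3 -m jog '[[[0.0,-0.02,0],[0,0,-0.12],0.0],[[0.0,-0.03,0],[0,0,-0.24],0.0],[[0.0,-0.03,0],[0,0,-0.36],0.0],[[0,-0.03,0],[0,0,-0.48],0],[[0,-0.03,0],[0,0,-0.6],0]]'
python3 -m jog '[[[0.0,0,0],[0,0,-0.12],0.0],[[0.0,0,0],[0,0,-0.24],0.0],[[0.0,0,0],[0,0,-0.36],0.0],[[0,0,0],[0,0,-0.371],0],[[0,0,0],[0,0,-0.371],0]]'
python3 -c "
from h import *
st()
crop('top',200,180,180,150,4,'t10.png')"
```

```text
time: 12.62
tool_pos: [442.3, 33.8, 112.5]
tcp_rot: [94.5, 89.8, 177.7]
ft_force: [1.7, 0.4, 0.2]
finger_gap: 50.6
time: 13.03
tool_pos: [424.8, -98.8, 134.1]
tcp_rot: [-81.1, 89.8, -32.6]
ft_force: [0.3, 0.1, -0.3]
finger_gap: 42.9
time: 13.45
tool_pos: [424.6, -127.0, 133.5]
tcp_rot: [-35.0, 89.9, -20.9]
ft_force: [-0.2, -0.6, -0.2]
finger_gap: 42.7
time: 13.87
tool_pos: [424.6, -126.5, 133.4]
tcp_rot: [-18.2, 90.0, -24.9]
ft_force: [-0.5, -0.7, 1.1]
finger_gap: 42.3
t 13.87 tcp [ 424.6 -126.5  133.4] holder [ -75.8 -150.1] x [ 0.001 -0.    -1.   ] jaw [ 0.993 -0.116  0.001] jawyaw -6.7 F [-0.5 -0.7  1.1] gap 42.3 J [-23. -13. 117.  -0.  77. -17.]
```

View pics/t10.png

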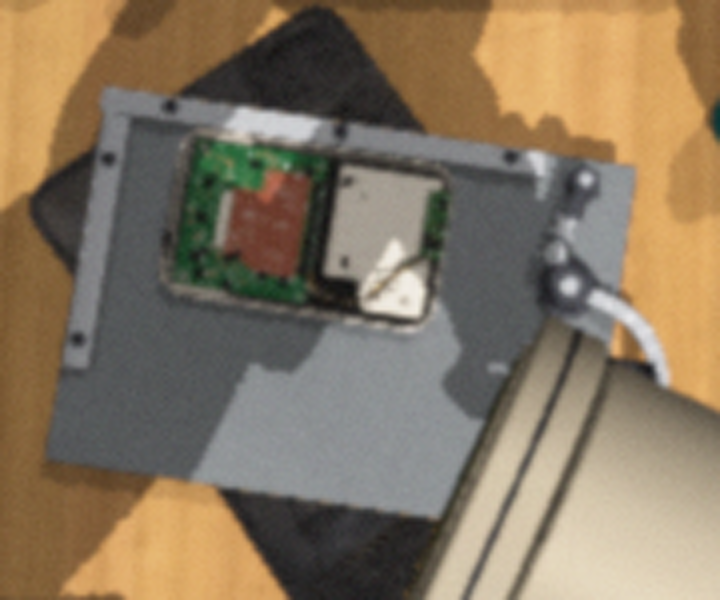

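Run:
```python
from h import *
for nm,c,z in [("right",(443,250),45),("left",(168,230),45),("farL",(185,137),45),("farR",(445,172),45),("knob",(553,250),60),("hub",(568,288),55),("strutend",(583,180),55),("edgeR far",(635,166),32)]:
    w=atz("top",*T1(*c),z);print(nm,w.round(1),H(w).round(1))
print(W((35,-90)))
```

```text
right [549.5 -53.1  45. ] [ 39.5 -62.4]
left [555.7  90.6  45. ] [28.7 81.1]
farL [604.9  83.9  45. ] [78.4 80.2]
farR [590.5 -52.9  45. ] [ 80.3 -57.3]
knob [ 549.9 -109.9   60. ] [  46.6 -118.7]
hub [ 530.8 -118.4   55. ] [  28.7 -129.4]
strutend [ 587.2 -124.8   55. ] [  85.5 -129.1]
edgeR far [ 598.5 -153.8   32. ] [ 100.1 -156.6]
[541.70513985 -80.00904894   0.        ]
```

```bash
python3 -m jog '[[[0.03,0.012,0],[0,0,0],0],[[0.06,0.024,0],[0,0,0],0],[[0.09,0.036,0],[0,0,0],0],[[0.11,0.044,0],[0,0,0],0],[[0.117,0.0465,0],[0,0,0],0]]'
python3 -m jog '[[[0,0,-0.02],[0,0,0],0],[[0,0,-0.045],[0,0,0],0],[[0,0,-0.065],[0,0,0],0],[[0,0,-0.072],[0,0,0],0],[[0,0,-0.072],[0,0,0],0]]'
python3 -m jog '[[[0,0,0],[0,0,0],0],[[0,0,0],[0,0,0],0]]'
python3 -c "
from h import *
st()
crop('scene',220,175,150,120,5,'s11.png')"
```

```text
time: 14.33
tool_pos: [543.8, -78.7, 133.4]
tcp_rot: [13.7, 89.9, 7.2]
ft_force: [-1.6, 0.0, 0.0]
finger_gap: 42.8
time: 14.75
tool_pos: [539.0, -79.6, 58.9]
tcp_rot: [174.4, 89.7, 167.7]
ft_force: [-0.3, -0.6, -0.1]
finger_gap: 42.8
time: 14.92
tool_pos: [542.3, -80.3, 63.0]
tcp_rot: [-7.3, 89.9, -14.1]
ft_force: [0.6, 0.4, 0.6]
finger_gap: 42.7
t 14.92 tcp [542.3 -80.3  63. ] holder [ 35.7 -90.2] x [ 0.002 -0.001 -1.   ] jaw [ 0.993 -0.118  0.002] jawyaw -6.8 F [0.6 0.4 0.6] gap 42.7 J [-14.   8. 103.  -0.  68.  -7.]
```

View pics/s11.png

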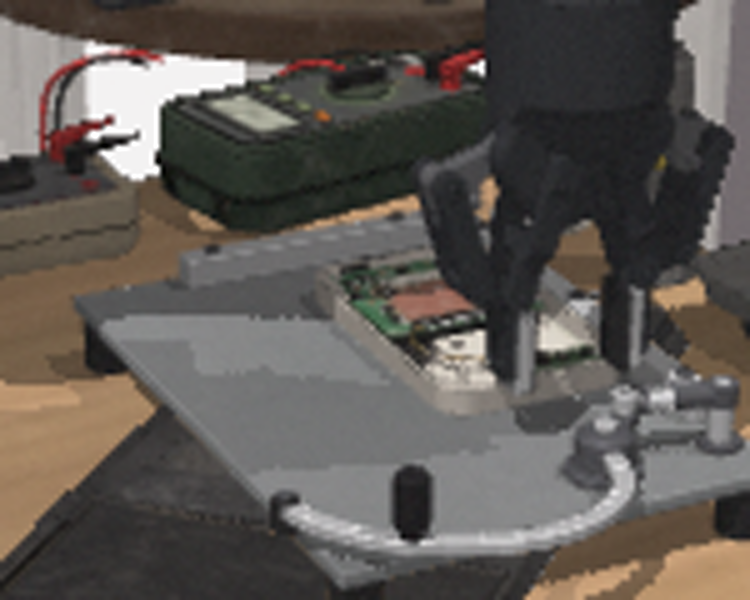

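The fingertips at about (510,390) and (625,365) in the crop are just right of the shell end and clear of the hub. I lower carefully.

```bash
python3 -m jog '[[[0,0,-0.005],[0,0,0],0],[[0,0,-0.01],[0,0,0],0],[[0,0,-0.013],[0,0,0],0],[[0,0,-0.013],[0,0,0],0]]'
python3 -m jog '[[[0,0,-0.003],[0,0,0],0],[[0,0,-0.006],[0,0,0],0],[[0,0,-0.006],[0,0,0],0]]'
python3 -c "
from h import *
st()
crop('scene',220,175,150,120,5,'s12.png')"
```

```text
time: 15.3
tool_pos: [540.6, -79.7, 47.3]
tcp_rot: [173.1, 89.9, 166.2]
ft_force: [-0.8, 0.5, -0.3]
finger_gap: 42.8
time: 15.55
tool_pos: [540.9, -79.8, 41.5]
tcp_rot: [173.4, 89.9, 166.5]
ft_force: [0.3, 0.4, -0.2]
finger_gap: 43.0
t 15.55 tcp [540.9 -79.8  41.5] holder [ 34.1 -89.9] x [-0.001  0.    -1.   ] jaw [ 0.993 -0.119 -0.001] jawyaw -6.8 F [ 0.3  0.4 -0.2] gap 43.0 J [-14.  10. 104.  -0.  66.  -7.]
```

View pics/s12.png

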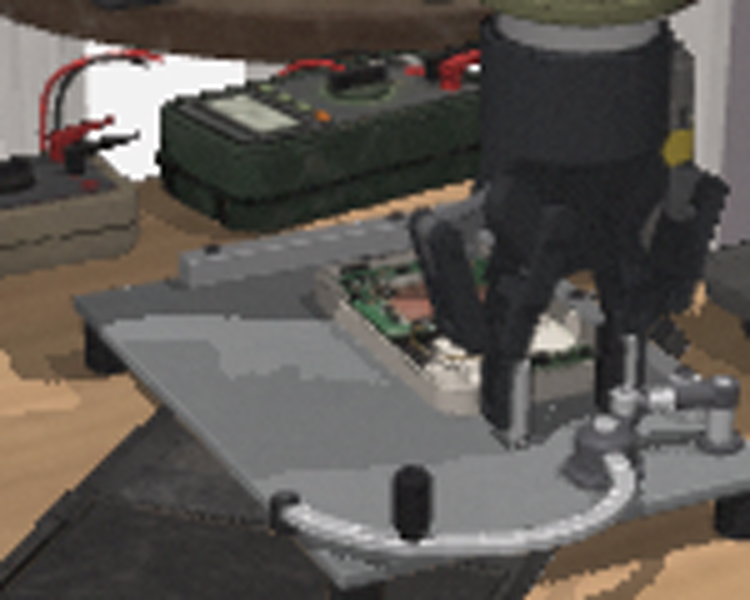

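```bash
python3 -m jog '[[[0.0006,0.005,0],[0,0,0],0],[[0.0014,0.012,0],[0,0,0],0],[[0.0024,0.02,0],[0,0,0],0],[[0.0033,0.028,0],[0,0,0],0],[[0.0043,0.036,0],[0,0,0],0]]'
python3 -m jog '[[[0.0002,0.002,0],[0,0,0],0],[[0.0005,0.004,0],[0,0,0],0],[[0.0006,0.005,0],[0,0,0],0],[[0.0006,0.005,0],[0,0,0],0]]'
python3 -c "
from h import *
st()"
```

```text
time: 16.02
tool_pos: [545.8, -43.0, 42.5]
tcp_rot: [-33.8, 90.0, -40.6]
ft_force: [0.4, -1.0, -0.9]
finger_gap: 42.7
time: 16.35
tool_pos: [546.3, -38.7, 42.3]
tcp_rot: [47.2, 90.0, 40.4]
ft_force: [-0.1, -0.5, 0.4]
finger_gap: 43.0
t 16.35 tcp [546.3 -38.7  42.3] holder [ 34.7 -48.4] x [ 0.  0. -1.] jaw [ 0.993 -0.118  0.   ] jawyaw -6.8 F [-0.1 -0.5  0.4] gap 43.0 J [ -9.  10. 104.   0.  66.  -3.]
```

```bash
python3 -m jog '[[[0.0001,0.001,0],[0,0,0],0],[[0.0002,0.002,0],[0,0,0],0],[[0.0002,0.002,0],[0,0,0],0]]'
python3 -m jog '[[[0.0001,0.001,0],[0,0,0],0],[[0.0002,0.002,0],[0,0,0],0],[[0.0002,0.002,0],[0,0,0],0]]'
python3 -c "
from h import *
st()"
```

```text
time: 16.6
tool_pos: [546.4, -37.2, 42.3]
tcp_rot: [-90.2, 90.0, -97.0]
ft_force: [0.0, -2.4, 0.7]
finger_gap: 42.7
time: 16.85
tool_pos: [546.5, -36.9, 42.4]
tcp_rot: [-89.9, 89.8, -96.7]
ft_force: [-1.7, -11.0, 1.1]
finger_gap: 42.9
t 16.85 tcp [546.5 -36.9  42.4] holder [ 34.6 -46.6] x [-0.    -0.003 -1.   ] jaw [ 0.993 -0.119  0.   ] jawyaw -6.8 F [ -1.7 -11.    1.1] gap 42.9 J [ -9.  10. 104.  -0.  66.  -2.]
```

End stop contact: 11 N at TCP holder y −46.6, where −47.5 was expected. I back off, lift and check.

```bash
python3 -m jog '[[[-0.001,-0.008,0],[0,0,0],0],[[-0.002,-0.02,0],[0,0,0],0],[[-0.004,-0.03,0.015],[0,0,0],0],[[-0.004,-0.03,0.04],[0,0,0],0],[[-0.004,-0.03,0.075],[0,0,0],0]]'
python3 -m jog '[[[-0.02,-0.02,0.02],[0,0,0],-1],[[-0.045,-0.045,0.02],[0,0,0],-1],[[-0.07,-0.07,0.02],[0,0,0],-1],[[-0.09,-0.095,0.02],[0,0,0],-1],[[-0.11,-0.12,0.02],[0,0,0],-1]]'
python3 -c "
from h import *
st();print(W((-77,-205)))
crop('scene',220,175,150,120,5,'s13.png');crop('top',200,180,180,150,4,'t13.png')"
```

```text
time: 17.27
tool_pos: [539.9, -65.5, 114.8]
tcp_rot: [170.5, 89.6, 163.7]
ft_force: [0.6, -0.0, -0.1]
finger_gap: 42.6
time: 17.68
tool_pos: [431.4, -186.1, 137.5]
tcp_rot: [19.8, 90.0, 13.0]
ft_force: [-0.0, -0.7, 0.5]
finger_gap: -0.1
t 17.68 tcp [ 431.4 -186.1  137.5] holder [ -62.  -208.4] x [ 0.001  0.    -1.   ] jaw [ 0.993 -0.118  0.001] jawyaw -6.8 F [-0.  -0.7  0.5] gap -0.1 J [-30.  -9. 112.   0.  77. -23.]
[ 416.88486253 -180.9491221     0.        ]
```

View pics/s13.png

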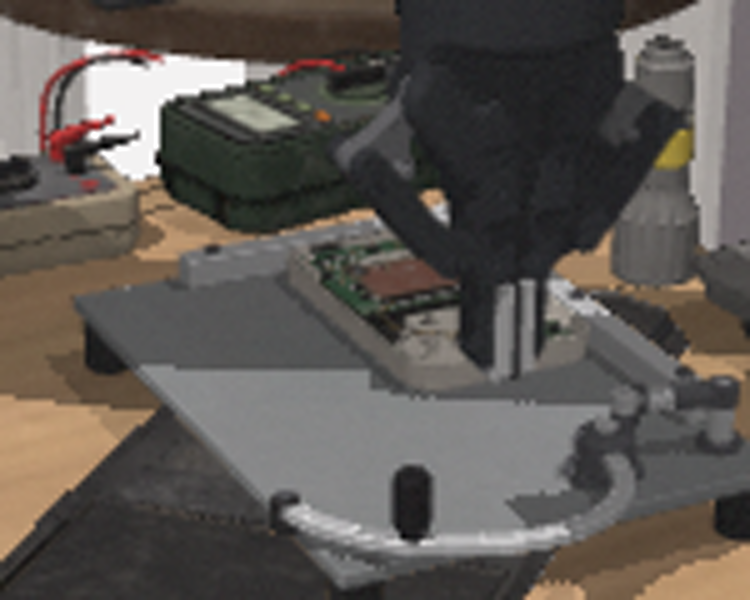

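View pics/t13.png

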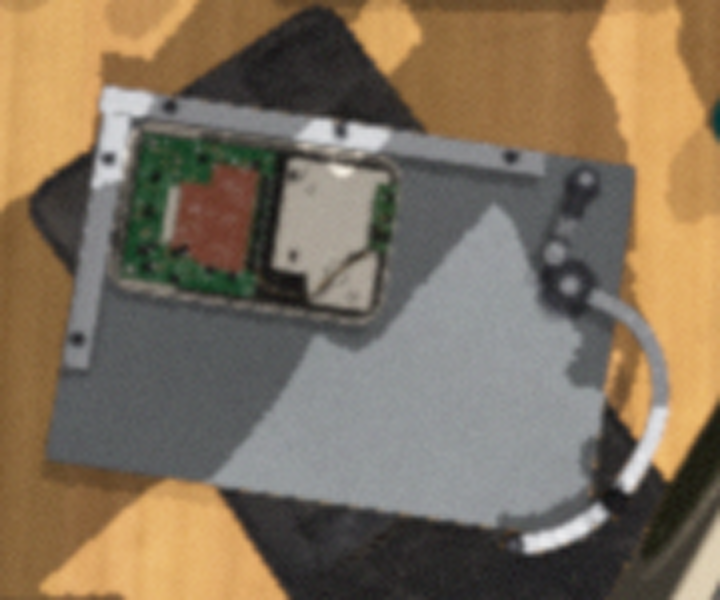

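```bash
python3 -c "
from h import *
crop('top',222,200,84,66,9,'t14.png')
for h in [(85,110),(85,-36.5),(-5,109.5),(-5,-36.5)]:
  for z in (32,45):
    a=proj('top',W(h,z));print(h,z,round((a[0]-222+.5)*9),round((a[1]-200+.5)*9))"
```

```text
(85, 110) 32 108 92
(85, 110) 45 97 83
(85, -36.5) 32 721 183
(85, -36.5) 45 719 175
(-5, 109.5) 32 47 468
(-5, 109.5) 45 36 464
(-5, -36.5) 32 663 559
(-5, -36.5) 45 661 557
```

View pics/t14.png

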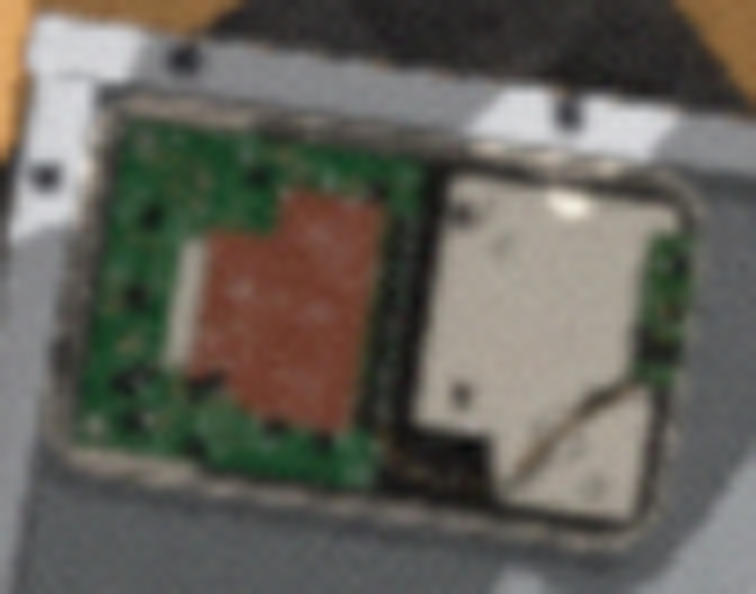

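The shell's far and left walls follow the rail and the stop, and its near edge lies within about 1 mm and 1° of the predicted home line. The arm is still drawn back, so next I go beside the thumb post.

```bash
python3 -m jog '[[[-0.007,0,-0.01],[0,0,0],-1],[[-0.013,0,-0.03],[0,0,0],-1],[[-0.013,0,-0.055],[0,0,0],-1],[[-0.013,0,-0.07],[0,0,0],-1],[[-0.013,0,-0.075],[0,0,0],-1]]'
python3 -m jog '[[[0,0,0],[0,0,0],-1],[[0,0,0],[0,0,0],-1]]'
python3 -c "
from h import *
st()
crop('scene',220,175,150,120,5,'s15.png')"
```

```text
time: 18.25
tool_pos: [418.2, -183.3, 59.4]
tcp_rot: [147.4, 89.7, 140.7]
ft_force: [-0.5, 1.0, -0.9]
finger_gap: 0.3
time: 18.42
tool_pos: [420.2, -184.7, 62.8]
tcp_rot: [50.1, 90.0, 43.3]
ft_force: [0.2, 0.1, 0.3]
finger_gap: -0.2
t 18.42 tcp [ 420.2 -184.7   62.8] holder [ -73.3 -208.3] x [ 0.  0. -1.] jaw [ 0.993 -0.118  0.   ] jawyaw -6.8 F [0.2 0.1 0.3] gap -0.2 J [-30.  -5. 117.   0.  68. -23.]
```

View pics/s15.png

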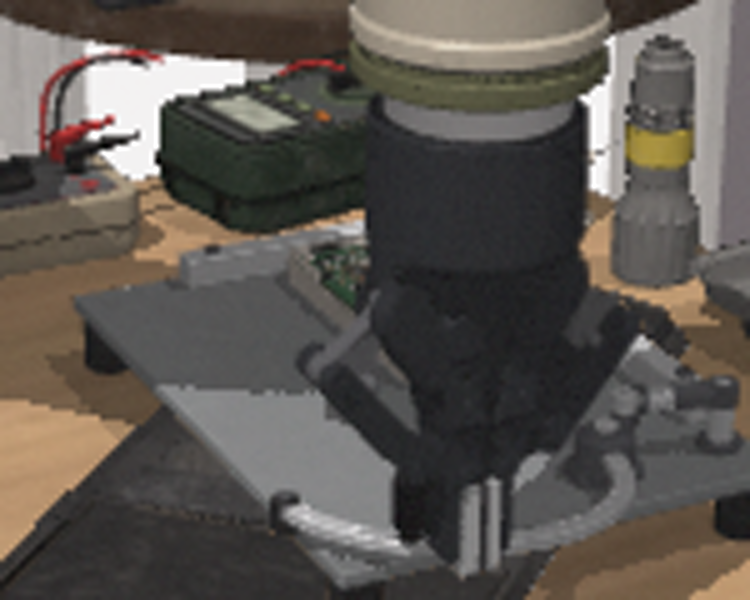

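```bash
python3 -m jog '[[[-0.001,0.006,0],[0,0,0],-1],[[-0.001,0.014,0],[0,0,0],-1],[[-0.001,0.022,0],[0,0,0],-1],[[0,0.030,0],[0,0,0],-1],[[0,0.038,0],[0,0,0],-1]]'
python3 -c "
from h import *
st()
crop('scene',220,175,150,120,5,'s16.png')"
```

```text
time: 18.88
tool_pos: [418.9, -146.8, 62.5]
tcp_rot: [-123.2, 89.9, -130.0]
ft_force: [-5.5, -5.4, 2.4]
finger_gap: -0.0
t 18.88 tcp [ 418.9 -146.8   62.5] holder [ -79.  -170.8] x [-0.002 -0.002 -1.   ] jaw [ 0.993 -0.118 -0.001] jawyaw -6.8 F [-5.5 -5.4  2.4] gap -0.0 J [-26.  -8. 120.  -0.  68. -19.]
```

View pics/s16.png

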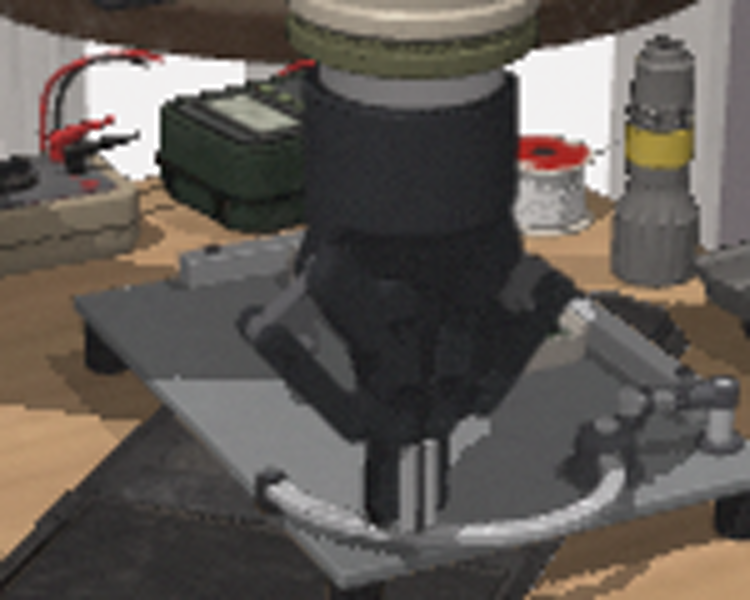

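```bash
python3 -m jog '[[[0.002,0.006,0],[0,0,0],-1],[[0.003,0.013,0],[0,0,0],-1],[[0.004,0.020,0],[0,0,0],-1],[[0.005,0.027,0],[0,0,0],-1],[[0.006,0.034,0],[0,0,0],-1]]'
python3 -c "
from h import *
st()
crop('scene',220,175,150,120,5,'s17.png')"
```

```text
time: 19.35
tool_pos: [425.4, -112.3, 62.4]
tcp_rot: [-128.1, 90.0, -134.9]
ft_force: [-2.4, -2.7, 1.6]
finger_gap: 0.2
t 19.35 tcp [ 425.4 -112.3   62.4] holder [ -76.7 -135.9] x [-0. -0. -1.] jaw [ 0.993 -0.118 -0.   ] jawyaw -6.8 F [-2.4 -2.7  1.6] gap 0.2 J [-21.  -8. 120.  -0.  68. -15.]
```

View pics/s17.png

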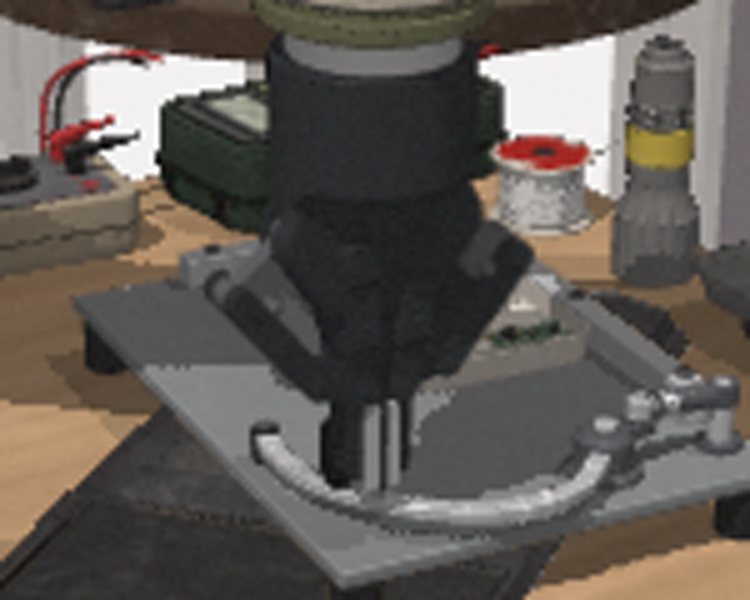

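```bash
python3 -m jog '[[[0.001,0.006,0],[0,0,0],-1],[[0.002,0.012,0],[0,0,0],-1],[[0.003,0.018,0],[0,0,0],-1],[[0.004,0.023,0],[0,0,0],-1],[[0.004,0.026,0],[0,0,0],-1]]'
python3 -m jog '[[[0,0,0],[0,0,0],-1],[[0,0,0],[0,0,0],-1],[[0,0,0],[0,0,0],-1],[[0,0,0],[0,0,0],-1]]'
python3 -c "
from h import *
st()
crop('scene',220,175,150,120,5,'s18.png')"
```

```text
time: 19.82
tool_pos: [429.9, -86.0, 62.4]
tcp_rot: [63.2, 90.0, 56.4]
ft_force: [-0.5, 0.6, -0.8]
finger_gap: -0.3
time: 20.15
tool_pos: [429.6, -87.1, 62.3]
tcp_rot: [158.7, 90.0, 151.9]
ft_force: [-0.1, -0.4, -0.5]
finger_gap: 0.2
t 20.15 tcp [429.6 -87.1  62.3] holder [ -75.5 -110.3] x [-0.  0. -1.] jaw [ 0.993 -0.119 -0.   ] jawyaw -6.8 F [-0.1 -0.4 -0.5] gap 0.2 J [-18.  -9. 121.   0.  68. -11.]
```

View pics/s18.png

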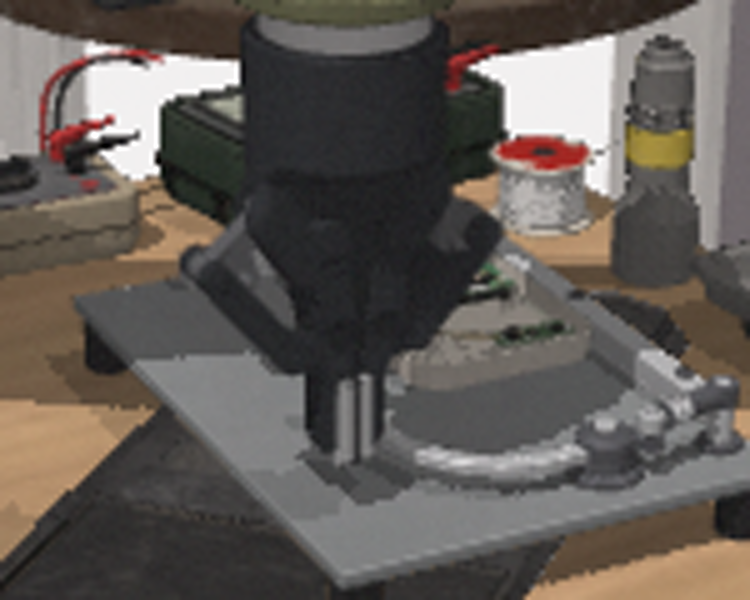

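The arm has snapped over. I back off to the right and toward the robot, lift, and look.

```bash
python3 -m jog '[[[-0.005,-0.012,0],[0,0,0],-1],[[-0.01,-0.025,0.01],[0,0,0],-1],[[-0.01,-0.03,0.04],[0,0,0],-1],[[-0.015,-0.05,0.075],[0,0,0],-1],[[-0.03,-0.08,0.11],[0,0,0],-1]]'
python3 -m jog '[[[-0.01,-0.03,0.01],[0,0,0],-1],[[-0.015,-0.06,0.02],[0,0,0],-1],[[-0.015,-0.09,0.03],[0,0,0],-1],[[-0.015,-0.11,0.03],[0,0,0],-1],[[-0.015,-0.12,0.03],[0,0,0],-1]]'
python3 -c "
from h import *
st()
crop('scene',220,150,200,160,4,'s19.png');crop('top',200,180,180,150,4,'t19.png')"
```

```text
time: 20.62
tool_pos: [401.9, -162.5, 169.0]
tcp_rot: [61.1, 90.0, 54.4]
ft_force: [0.6, -0.7, 0.7]
finger_gap: 0.5
time: 21.03
tool_pos: [386.6, -285.6, 198.4]
tcp_rot: [-48.1, 89.9, -55.1]
ft_force: [-0.4, -0.4, 0.4]
finger_gap: 0.2
t 21.03 tcp [ 386.6 -285.6  198.4] holder [ -94.7 -312.5] x [ 0.001 -0.002 -1.   ] jaw [ 0.993 -0.121  0.002] jawyaw -7.0 F [-0.4 -0.4  0.4] gap 0.2 J [-43. -10. 107.  -0.  83. -36.]
```

View pics/s19.png

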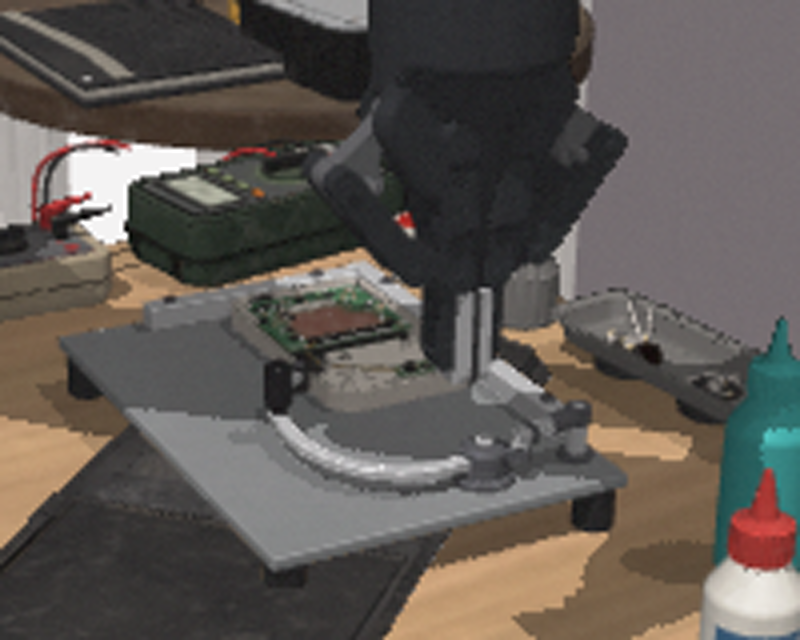

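View pics/t19.png

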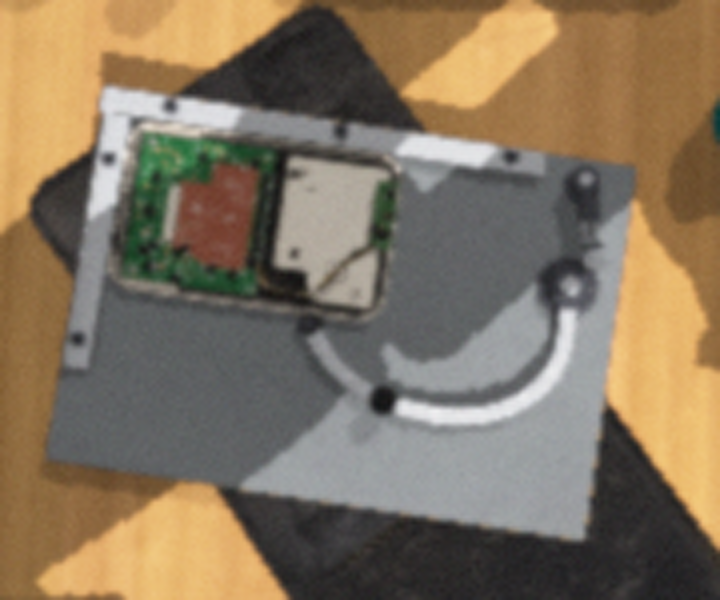

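```bash
python3 -m jog '[[[0,0,0.02],[0,0,0],-1],[[0,0,0.02],[0,0,0],-1],[[0,0,0.02],[0,0,0],-1]]' | head -2
python3 - <<'E'
from h import *
h=H(atz("top",*T1(382,400),74));h0=H(atz("top",*T1(614,495),74));print(h,h0)
a=lambda q:np.arctan2(q[1]+130,q[0]-30)
print((a(h0)-a(h))%(2*np.pi),(a((-76,-168))-a(h))%(2*np.pi))
im=vision.snapshot("top")
crop("top",222,200,84,66,9,"t20.png",im);crop("top",300,130,200,230,2.6,"t21.png",im)
E
```

```text
time: 21.38
tool_pos: [387.4, -282.1, 217.8]
[-42.17340607 -43.93994943] [ -72.10635456 -166.0338533 ]
1.2121949078803667 1.2171530567764535
```

View pics/t20.png

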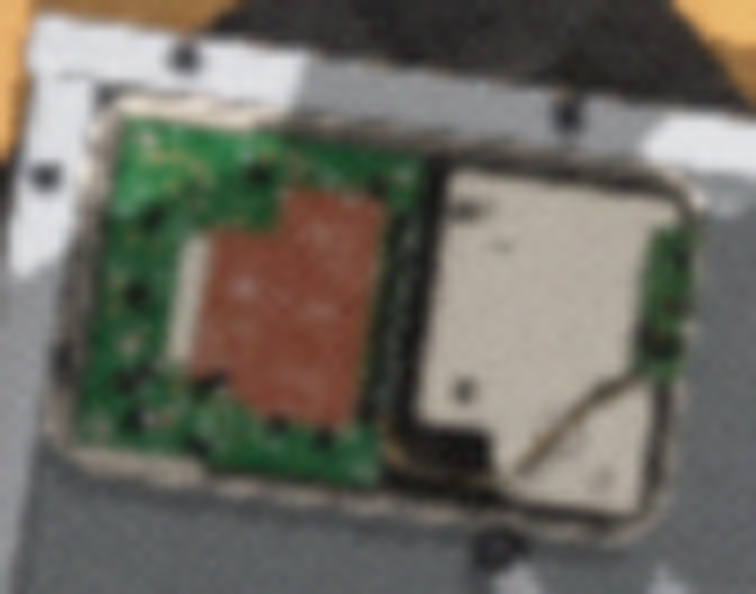

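View pics/t21.png

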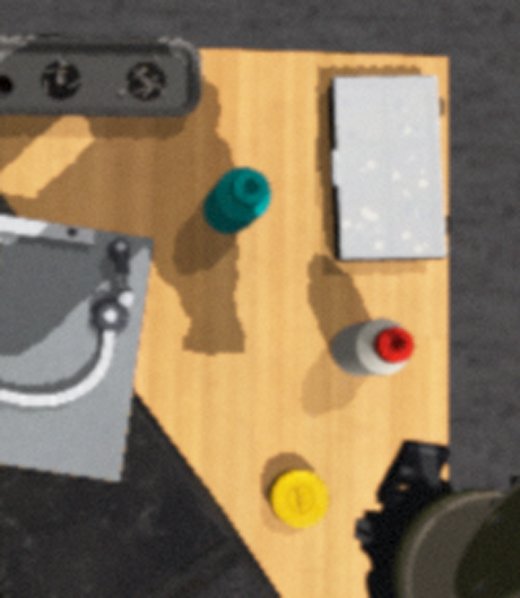

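The arm reads about 1.21 rad and bears on the shell. The shell is unchanged in the corner, the bottle is upright on the bench, the tin is in place, and the robot is clear. I hand in.

```bash
python3 -c "
from bench import order
print(order.hand_in())"
```

```text
the job is handed in; nothing more can be done
None
```

I moved the white, red-capped wash bottle to the free bench and pushed the shell home. Then I pushed the thumb post until the arm snapped over, and handed the job in at about 21.5 s of the 70 s. The hand-in reports no verdict, so what follows rests on my own checks.

- **Bottle:** I gripped it by the cap and set it down at about (512, -331) mm. In the last top view it stands upright and is let go.
- **Shell:** I pushed it against the back rail and then the end stop, and felt about 11 N at each, within 1 mm of where contact was expected. In the last picture its edges follow both. Its near edge was within about 1 mm and 1° of home before the snap, and it looks unchanged after. Its right edge read about 2 mm short in the image. I put that down to blur at the edge, because the contact position agreed with home.
- **Arm:** from the thumb post's position in the picture it sits at about 1.21 rad, within the required 1.14 to 1.25, bearing on the near side of the shell.
- **Everything else:** the tin and the turquoise bottle look unmoved in the last pictures. The torch, spool and brush were never near the tool's work, but I did not measure them again. The gripper finished lifted clear, with no contact force beyond noise.

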